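# Pack and scan a biscuit order

### The arm

A 6-joint arm with a two-finger parallel gripper is mounted at the origin on the work surface. World frame = base frame: x ahead of the robot, y to its left, z up, the work surface at z = 0. Lengths are in m, angles in rad, forces in N, time in s.
With the tool pointing down it reaches from about 0.225 to 0.875 m from the base axis. Payload 3.4 kg.
Tool frame: the origin (TCP) lies between the finger pads; the fingertips stand 17 mm ahead of it and the grasp point (between the pads) lies 2 mm behind it; y points along the fingers, z is the direction in which the jaws open and shut, and the axes are right-handed (so a half turn about y gives the same grasp; the last joint's range is limited). The gripper opens to 85 mm and grips with 20 to 120 N. Pads are 22 mm wide; open, the fingers measure 114 mm over their backs; the gripper's body (76 mm by 85 mm) begins 54 mm behind the grasp point. The pads swing forward as they close: fully open they stand 13 mm farther back than shut.
Start: joints at [1.018, 0.276, 1.505, -0, 1.361, -0.121], TCP at [0.241, 0.522, 0.218] pointing down, gripper open.
Joint ranges: [-2.89, 2.89], [-0.75, 2.08], [0.22, 2.7], [-1.18, 4.32], [0.11, 2.71], [-2.7, 2.7]. Speed limits (rad/s): [2.57, 2.57, 3.14, 3.14, 3.14, 3.14].

### API

Orientations are given as a unit quaternion [w, x, y, z].
In Python, from rig import manip, get_image, camera_model, sign_off, spot_in, silhouettes, spot_point gives the robot as it stands.
- The arm moves only by the tool jog_arm, never from a script. Its argument "targets" is a list of rows, each a list of 3 entries, a list of its own where there are three numbers: the finger opening in m, from 0 to 0.0854, then the shift along the world's x, y, z in m, then the turn about the world's z in rad. In form: [[claw, [x, y, z], spin], ...]. A call has 1 to 10 rows; each row shifts and turns the commanded pose from where the row before left it; what a row does not reach is not made up. A row lasts 1/8 s, in which the tool goes at most 62.5 mm and 10.7 degrees, less where a joint would pass 70% of its speed; a pose out of reach is approached as far as the arm can. A call with a gripper value outside its range is refused whole. The fingers move at their own pace and stop on an object; "force" is the grip in N (left out, the last holds). Time passes only in rows, so rows that do not move let the fingers close. It gives the time, the measured TCP pose, the force and the opening at its end, in the units of the state.
- manip.get_state(): the state, without advancing time (a new reading comes with each control period).
- get_image(name): name is "scene" or "top" or "wrist"; returns (picture, depth): 480x640x3 uint8, red, green, blue; 480x640 float32, m along the optical axis (not along the pixel's ray), 0 where there is no reading.
- camera_model(name): a dict with "mtx" (3x3 intrinsics, pixels), "world_from_camera" (4x4, takes a point from camera to world coordinates). Camera axes: x right, y up, looking along -z (the intrinsics and any distortion apply to the point x, -y, -z); pixel columns grow to the right and rows downward; lengths in m; the calibration is good to about 2 mm. A picture is of the moment at which its call begins: read the wrist's pose just before it. camera_model takes no time and is no camera call; for the wrist camera it gives the pose at the moment of the call.
- sign_off(): hands the job in, once; it reports no verdict.
Trained networks look in the newest picture that a camera, given by its name, has taken for a name from the list of things; names that differ only in an ending like _2 or _b are one class to them, and where a whole thing is asked for, a point or a joint stands for the part that bears it (a point fixed in the world has none). Each returns a list of dicts, best first, with "score" (0 to 1); they miss things now and then, are a little off and sometimes report something else, mostly with a low value. They report only what shows in the picture. A call takes as long as a camera call. They do not tell look-alikes from the thing itself.
- spot_in(name, camera): "position" ([column, row] in pixels, amid what is visible of it).
- silhouettes(name, camera): "mask" (480x640 bool, what is visible of it) and "position" ([column, row] in pixels, amid what is visible of it).
- spot_point(name, camera): "position" ([column, row] in pixels: a listed point, or the origin of a listed thing).
The state is a dict: "clock": time; "qpos": joint angles; "qd": joint speeds; "effort": joint torques, N m; "position": TCP position; "ee_rot": TCP orientation; "contact_force": force on the tool from outside, world axes, zero at the start; "moment": the same for the moment, N m; "width": finger opening in m.
Only numpy, scipy, OpenCV 4.12 (cv2) and the standard library are available. Lean on these libraries where they do the work, as an engineer would, in place of code of your own. Each camera call takes 0.05 s, during which the arm holds its last target.

### The job

Open the order with the hand scanner from the dock: hold it steady, aimed first at the order ticket's barcode and then at the batch card's, for about two seconds each. Only then pack every biscuit on the counter flat into a tray cavity of its own shape, and with all of them packed close the order by holding the scanner steady, just as long, on the tray's barcode. Finish with the scanner let go lying flat in its dock and all biscuits still packed; leave the jam jar, ramekin and shaker where they stand.

Things in the scene. Friction and masses are not known exactly. Their poses are not given: they have to be found in the camera images.
- tray: white moulded packing tray, fixed to the counter: a plate 250 x 200 x 14 mm (x from -100 to +150, y +-100), sunk with four cavities 9 mm deep, with a slanted label holder standing on its far (+x) edge up to 70 mm high (80 mm wide strip, x 95 to 150). Origin: on the counter, under the middle of the four cavities
- cavity_round_a (a point): centre of the floor of a round cavity, 68 mm across and 9 mm deep, in the tray (the floor is 5 mm above the counter); axes as the tray's
- cavity_round_b (a point): centre of the floor of a round cavity, 68 mm across and 9 mm deep, in the tray (the floor is 5 mm above the counter); axes as the tray's
- cavity_square_a (a point): centre of the floor of a square cavity, 58 x 58 mm and 9 mm deep, sides along the tray's x and y (the floor is 5 mm above the counter); axes as the tray's
- cavity_square_b (a point): centre of the floor of a square cavity, 58 x 58 mm and 9 mm deep, sides along the tray's x and y (the floor is 5 mm above the counter); axes as the tray's
- tray_label (a point): centre of the barcode label on the tray's slanted holder, 45 mm above the counter, label 70 x 46 mm; z axis: straight out of the label's face, which leans back 45 degrees and looks up and to the tray's -x; y axis level along the label, same as the tray's y
- ticket_stand: steel counter stand on the right, near the scanner's dock, fixed, foot 70 x 90 x 8 mm, one middle post, with the order ticket on a slanted plate, 80 mm high in all. Origin: centre of the foot, on the counter
- batch_stand: steel counter stand on the left, beyond the biscuits' mat, fixed, foot 70 x 90 x 8 mm, two posts, with the biscuits' batch card on a slanted plate, 68 mm high in all. Origin: centre of the foot, on the counter
- ticket_label (a point): centre of the order ticket's barcode label, 56 mm above the counter and straight above the stand's origin, label 70 x 46 mm; z axis: straight out of the label's face, which leans back 45 degrees and looks up and to the stand's -x; y axis level along the label
- batch_label (a point): centre of the batch card's barcode label, 44 mm above the counter and straight above the stand's origin, label 70 x 46 mm; z axis: straight out of the label's face, which leans back 45 degrees and looks up and to the stand's -x; y axis level along the label
- scanner: hand barcode scanner lying along its x axis, 0.2 kg: handle 125 x 34 x 34 mm (x from -86 to +39, between 2 and 36 mm above the underside), wider head 44 x 50 x 38 mm at the +x end (x from 39 to 83). Origin: underside, at the balance point; z up
- scanner_grip (a point): the place to grip the scanner's handle across its 34 mm width: above the origin, 19 mm over the underside
- scanner_window (a point): the reading window at the lower front edge of the scanner's head, 78 mm ahead of the scanner's origin and 7 mm above its underside; z axis: the direction in which it reads, forward and 45 degrees down when the scanner is level. It reads a label in the middle of its view, 50 to 130 mm (best about 90) in front of the window, seen about square on (within some 15 degrees)
- dock: shallow black tray in which the scanner lies, fixed, 200 (x) x 76 (y) mm outside, rim 10 mm above the counter, walls and floor 4 mm. Origin: centre of its underside
- dock_in (a point): centre of the dock's inner floor, 4 mm above the counter; axes as the dock's
- round_1: thick round biscuit, 64 mm across, 28 mm high, about 70 g; may be absent. Origin: centre of its underside, z up
- round_2: thick round biscuit, 64 mm across, 28 mm high, about 70 g; may be absent. Origin: centre of its underside, z up
- square_1: thick square biscuit, 54 x 54 mm, 28 mm high, about 70 g, sides along its x and y; may be absent. Origin: centre of its underside, z up
- square_2: thick square biscuit, 54 x 54 mm, 28 mm high, about 70 g, sides along its x and y; may be absent. Origin: centre of its underside, z up
- jam_jar: jam jar, 60 mm across, 70 mm high, bystander. Origin: centre of its underside
- ramekin: small empty white ramekin bowl, 70 mm across, 45 mm high, bystander. Origin: centre of its underside
- shaker: steel sugar shaker, 48 mm across, 100 mm high, bystander. Origin: centre of its underside
Mind the look-alikes: they are no part of the job. Leave any black or red look-alike of the square_2 alone.

How it is judged:
On the way, in this order (a step that is already met when the one before it is completed fails the run):
1. the scanner, held, is aimed steadily at the order ticket's label for 1 s (label centre within 12 mm of the middle of its view, 50 to 130 mm away, within 0.3 rad of square on) (x of ticket_label in the frame of scanner_window between -0.012 and 0.012 m and y of ticket_label in the frame of scanner_window between -0.012 and 0.012 m and z of ticket_label in the frame of scanner_window between 0.05 and 0.13 m and z of scanner_window in the frame of ticket_label above 0.03 m and angle between the z axis of scanner_window and the z axis of ticket_label, either way round below 0.3 rad and linear speed of scanner below 0.02 m/s and angular speed of scanner below 0.2 rad/s and contact force between the fingers and scanner above 1 N), for 1 s.
2. then in the same way at the batch card's label for 1 s (same tolerances) (x of batch_label in the frame of scanner_window between -0.012 and 0.012 m and y of batch_label in the frame of scanner_window between -0.012 and 0.012 m and z of batch_label in the frame of scanner_window between 0.05 and 0.13 m and z of scanner_window in the frame of batch_label above 0.03 m and angle between the z axis of scanner_window and the z axis of batch_label, either way round below 0.3 rad and linear speed of scanner below 0.02 m/s and angular speed of scanner below 0.2 rad/s and contact force between the fingers and scanner above 1 N), for 1 s.
3. every biscuit lies flat in a cavity of its own shape (((horizontal distance between round_1 and cavity_round_a below 0.006 m and z of round_1 in the frame of cavity_round_a between -0.003 and 0.003 m) or (horizontal distance between round_1 and cavity_round_b below 0.006 m and z of round_1 in the frame of cavity_round_b between -0.003 and 0.003 m)) and angle between each of round_1, round_2, square_1, square_2's own z axis and vertical below 0.09 rad and ((horizontal distance between round_2 and cavity_round_a below 0.006 m and z of round_2 in the frame of cavity_round_a between -0.003 and 0.003 m) or (horizontal distance between round_2 and cavity_round_b below 0.006 m and z of round_2 in the frame of cavity_round_b between -0.003 and 0.003 m)) and ((horizontal distance between square_1 and cavity_square_a below 0.006 m and z of square_1 in the frame of cavity_square_a between -0.003 and 0.003 m) or (horizontal distance between square_1 and cavity_square_b below 0.006 m and z of square_1 in the frame of cavity_square_b between -0.003 and 0.003 m)) and ((horizontal distance between square_2 and cavity_square_a below 0.006 m and z of square_2 in the frame of cavity_square_a between -0.003 and 0.003 m) or (horizontal distance between square_2 and cavity_square_b below 0.006 m and z of square_2 in the frame of cavity_square_b between -0.003 and 0.003 m))), for 0.3 s.
4. with every biscuit packed, the scanner, held, is aimed steadily at the tray's label for 1 s (same tolerances) (all of step 3 and x of tray_label in the frame of scanner_window between -0.012 and 0.012 m and y of tray_label in the frame of scanner_window between -0.012 and 0.012 m and z of tray_label in the frame of scanner_window between 0.05 and 0.13 m and z of scanner_window in the frame of tray_label above 0.03 m and angle between the z axis of scanner_window and the z axis of tray_label, either way round below 0.3 rad and linear speed of scanner below 0.02 m/s and angular speed of scanner below 0.2 rad/s and contact force between the fingers and scanner above 1 N), for 1 s.
At the end, for the whole second after the job is handed in: each biscuit lies flat in a cavity of its shape (centre within 6 mm, underside within 3 mm of its floor, tilt < 0.09 rad); the scanner lies flat, still and released in its dock (within 16 mm along, 14 mm across, 0.2 rad of the dock's length, either way round) (all of step 3 and x of scanner in the frame of dock_in between -0.016 and 0.016 m and y of scanner in the frame of dock_in between -0.014 and 0.014 m and z of scanner in the frame of dock_in between -0.003 and 0.003 m and angle between scanner's own z axis and vertical below 0.09 rad and angle between the x axis of scanner and the x axis of dock, either way round below 0.2 rad and linear speed of scanner below 0.02 m/s); the robot touches nothing.
It fails at once if the jam jar is moved more than 30 mm (distance of jam_jar from where it was at the start of the episode above 0.03 m).
It fails at once if the ramekin is moved more than 30 mm (distance of ramekin from where it was at the start of the episode above 0.03 m).
It fails at once if the shaker is moved more than 30 mm (distance of shaker from where it was at the start of the episode above 0.03 m).
Of round_1, round_2, square_1, square_2 only 2 to 4 are there at a start; the rules pass over those that are not, and their reading is None.
At some moment in a run one of round_1, round_2, square_1, square_2 may be knocked a few centimetres aside while the robot is not near it.
It also fails if it takes over 210 s, if anything falls off the work surface, if the arm or the gripper's body presses on something with over 40 N, if the wrist force passes 120 N, or if a joint passes its speed limit or range.

## Working session

There is one attempt and no reset: what is moved stays moved. The work goes in short steps, Python scripts to look and compute and a tool call to move; the robot and the scene stay as the last step left them, time stands still between calls to the robot, and variables do not carry over. Pictures are saved under pics/ and viewed, and the job is handed in when it is done.

Besides the shell and the picture viewer there is one more tool, called after "Emit:" by a JSON object that holds its "op" and its "data", one argument or row to a line. jog_arm: Moves the arm, as the interface text tells. Its arguments: {"type":"object","properties":{"targets":{"type":"array","items":{"type":"array"}},"force":{"type":"number"}},"required":["targets"]}

```bash
mkdir -p pics; ls; python3 - <<'E'
from rig import *
import cv2,numpy as np
print(manip.get_state())
for n in ["scene","top","wrist"]:
    im,d=get_image(n); cv2.imwrite(f"pics/a_{n}.png",im[:,:,::-1]); c=camera_model(n); print(n,{k:np.round(v,3).tolist() if not isinstance(v,str) else v for k,v in c.items()})
E
```

```text
pics
{'clock': 0.0, 'qpos': array([ 1.01798646e+00,  2.76582932e-01,  1.50612383e+00, -3.91637152e-05,
        1.36072413e+00, -1.20993419e-01]), 'qd': array([-0.00025148,  0.00042266, -0.00105109, -0.00015092, -0.0003121 ,
        0.00097593]), 'effort': array([-1.18815592e-04, -4.16784918e+01, -2.45797116e+01, -1.91334088e-04,
        1.12074602e-02,  7.60821848e-06]), 'position': array([0.24036835, 0.52173245, 0.21725034]), 'ee_rot': array([-0.69007181,  0.69130752, -0.15168594,  0.15128182]), 'contact_force': array([ 0.02085021, -0.6173801 , -0.5896873 ]), 'moment': array([ 0.04103333, -0.05804349, -0.02001438]), 'width': 0.08521948176726261}
scene {'mtx': [[440.345, 0.0, 313.933], [0.0, 440.345, 237.655], [0.0, 0.0, 1.0]], 'world_from_camera': [[0.028, -0.805, 0.593, 1.226], [1.0, 0.029, -0.008, 0.042], [-0.011, 0.593, 0.805, 1.012], [0.0, 0.0, 0.0, 1.0]]}
top {'mtx': [[597.013, 0.0, 321.365], [0.0, 597.013, 240.939], [0.0, 0.0, 1.0]], 'world_from_camera': [[-0.027, 0.988, -0.15, 0.284], [-1.0, -0.029, -0.012, 0.028], [-0.017, 0.15, 0.989, 1.645], [0.0, 0.0, 0.0, 1.0]]}
wrist {'mtx': [[395.439, 0.0, 316.204], [0.0, 395.439, 242.392], [0.0, 0.0, 1.0]], 'world_from_camera': [[0.419, -0.871, -0.255, 0.175], [0.908, 0.402, 0.119, 0.553], [-0.001, -0.281, 0.96, 0.374], [0.0, 0.0, 0.0, 1.0]]}
```

View pics/a_scene.png

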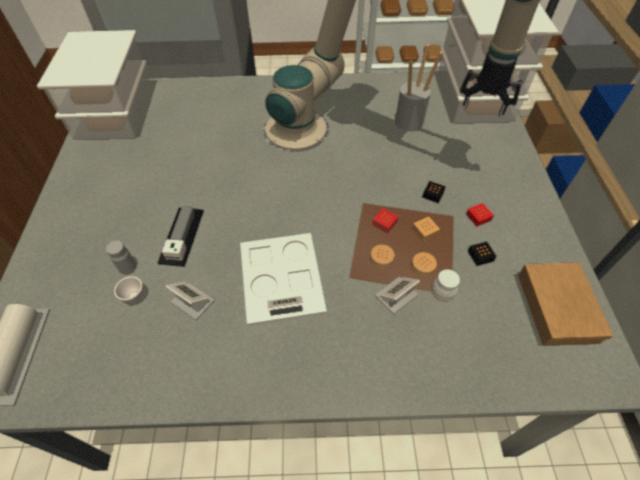

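View pics/a_top.png

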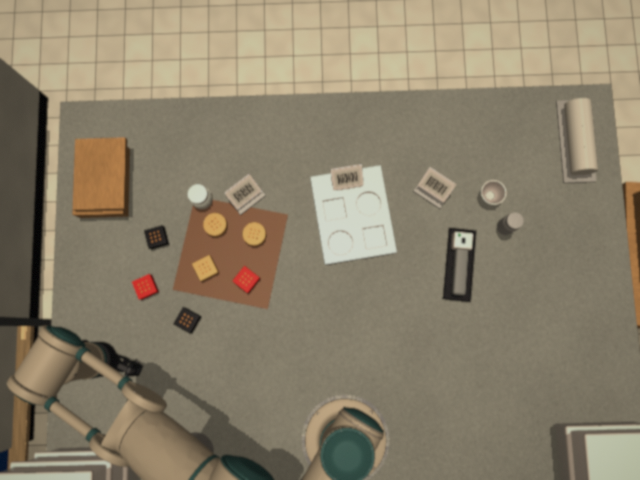

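View pics/a_wrist.png

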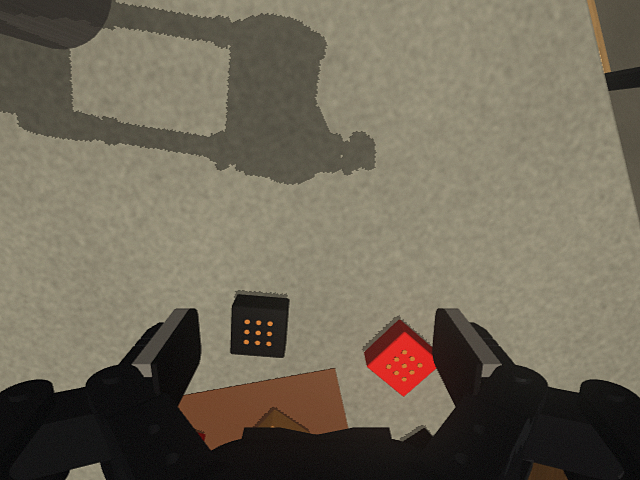

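The top view shows round biscuits at (215,224) and (254,234), and one tan square at (205,268). The red look-alikes are at (246,280) and (146,287), the black ones at (156,237) and (187,320). The tray is at (355,215), the batch stand at (244,193), the ticket stand at (435,187), and the scanner in its dock at (460,265) with its head away from the robot. Next I measure these.

```bash
cat > h.py <<'E'
from rig import *
import cv2,numpy as np
def ray(cam,uv,c=None):
    c=c or camera_model(cam); K=c["mtx"]; T=np.array(c["world_from_camera"])
    p=cv2.undistortPoints(np.array([[uv]],float),np.array(K),np.array(c["dist"]) if "dist" in c else None)[0,0]
    return T[:3,3],T[:3,:3]@np.array([p[0],-p[1],-1.])
def atz(cam,uv,z,c=None):
    o,d=ray(cam,uv,c); return o+d*(z-o[2])/d[2]
def cloud(cam,d,mask,c=None):
    c=c or camera_model(cam); K=np.array(c["mtx"]);T=np.array(c["world_from_camera"])
    v,u=np.nonzero(mask&(d>0)); z=d[v,u]
    P=np.stack([(u-K[0,2])/K[0,0]*z,-(v-K[1,2])/K[1,1]*z,-z],1)
    return P@T[:3,:3].T+T[:3,3]
E
python3 - <<'E'
from h import *
print(camera_model("top").keys())
pts=dict(tray=0,cavity_round_a=.005,cavity_square_a=.005,tray_label=.045,ticket_label=.056,batch_label=.044,ticket_stand=0,batch_stand=0,scanner=.004,scanner_grip=.023,scanner_window=.011,dock=0,dock_in=.004,round_1=0,square_1=0,jam_jar=0,ramekin=0,shaker=0)
for cam in ["top","scene"]:
    get_image(cam)
    for n,z in pts.items():
        r=spot_point(n,cam)
        print(cam,n,[(np.round(x["position"]).tolist(),round(float(x["score"]),2),np.round(atz(cam,x["position"],z)[:2],3).tolist()) for x in r[:4]])
print(manip.get_state()["clock"])
E
```

```text
dict_keys(['mtx', 'world_from_camera'])
top tray [([356.0, 222.0], 0.88, [0.586, -0.051]), ([204.0, 268.0], 0.37, [0.469, 0.375])]
top cavity_round_a [([343.0, 242.0], 0.89, [0.53, -0.011]), ([368.0, 202.0], 0.84, [0.641, -0.084])]
top cavity_square_a [([373.0, 235.0], 0.73, [0.546, -0.096]), ([332.0, 210.0], 0.68, [0.62, 0.016]), ([256.0, 232.0], 0.63, [0.565, 0.23])]
top tray_label [([348.0, 175.0], 0.66, [0.708, -0.03])]
top ticket_label [([434.0, 186.0], 0.91, [0.669, -0.264])]
top batch_label [([242.0, 193.0], 0.81, [0.668, 0.261]), ([460.0, 260.0], 0.17, [0.463, -0.322])]
top ticket_stand [([434.0, 188.0], 0.65, [0.674, -0.273]), ([253.0, 234.0], 0.39, [0.559, 0.239])]
top batch_stand [([244.0, 194.0], 0.81, [0.673, 0.264]), ([372.0, 234.0], 0.55, [0.549, -0.092]), ([217.0, 228.0], 0.21, [0.58, 0.341])]
top scanner [([459.0, 264.0], 0.7, [0.458, -0.327]), ([434.0, 186.0], 0.49, [0.68, -0.271])]
top scanner_grip [([462.0, 262.0], 0.7, [0.463, -0.333])]
top scanner_window [([462.0, 235.0], 0.93, [0.539, -0.34])]
top dock [([461.0, 261.0], 0.57, [0.467, -0.334]), ([240.0, 191.0], 
[... 1573 characters left out ...]
6.0], 0.67, [0.538, -0.342])]
scene dock [([179.0, 240.0], 0.77, [0.474, -0.334])]
scene dock_in [([182.0, 234.0], 0.97, [0.458, -0.327]), ([420.0, 230.0], 0.57, [0.466, 0.357]), ([133.0, 299.0], 0.29, [0.663, -0.422])]
scene round_1 [([382.0, 260.0], 0.81, [0.562, 0.236]), ([128.0, 270.0], 0.67, [0.571, -0.459]), ([422.0, 267.0], 0.63, [0.59, 0.342])]
scene square_1 [([423.0, 230.0], 0.81, [0.465, 0.366]), ([481.0, 211.0], 0.76, [0.4, 0.551]), ([479.0, 258.0], 0.72, [0.566, 0.503]), ([385.0, 225.0], 0.62, [0.442, 0.26])]
scene jam_jar [([443.0, 294.0], 0.69, [0.676, 0.381]), ([284.0, 303.0], 0.39, [0.686, -0.032])]
scene ramekin []
scene shaker [([131.0, 271.0], 0.77, [0.576, -0.449])]
2.05
```

```bash
cat >> h.py <<'E'
from scipy.spatial.transform import Rotation as Ro
def tool():
    s=manip.get_state(); w,x,y,z=s["ee_rot"]; R=Ro.from_quat([x,y,z,w]).as_matrix()
    return s,R
def yawjaw(R): return np.arctan2(R[1,2],R[0,2])
E
python3 - <<'E'
from h import *
s,R=tool(); print(R.round(3),yawjaw(R))
E
```

```text
[[ 0.908  0.     0.418]
 [-0.418  0.     0.908]
 [ 0.    -1.     0.   ]] 1.1390371059219493
```

Emit:
{"op": "jog_arm", "data": {
  "targets": [
    [0.085, [0.03, -0.03, 0.04], 0.07],
    [0.085, [0.03, -0.03, 0.03], 0.07],
    [0.085, [0.03, -0.03, 0.03], 0.07],
    [0.085, [0.03, -0.03, 0.03], 0.07],
    [0.085, [0.03, -0.03, 0.03], 0.07],
    [0.085, [0.03, -0.03, 0], 0.08],
    [0.085, [0.03, -0.03, 0], 0],
    [0.085, [0.03, -0.03, 0], 0],
    [0.085, [0, 0, 0], 0]
  ]
}}

```text
clock: 3.18
position: [0.4825, 0.2802, 0.3776]
ee_rot: [-0.707, 0.707, -0.002, 0.002]
contact_force: [-0.1, 0.3, -0.3]
width: 0.0848
```

```bash
python3 - <<'E'
from h import *
s,R=tool();print(s["clock"],s["position"],yawjaw(R))
c=camera_model("wrist");im,d=get_image("wrist");cv2.imwrite("pics/b1.png",im[:,:,::-1]);np.savez("b1.npz",im=im,d=d,T=c["world_from_camera"],K=c["mtx"])
E
```

```text
3.175 [0.48254822 0.28021026 0.37757954] 1.5647485440452502
```

View pics/b1.png

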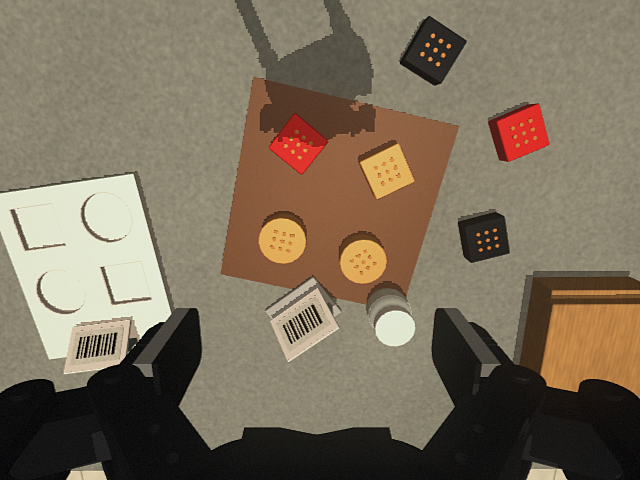

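```bash
cat > m1.py <<'E'
from h import *
def fixc(f):
    D=np.load(f); c=dict(mtx=D["K"],world_from_camera=D["T"]); return D["im"],D["d"],c
def labelfit(im,d,c,box,zmin,zmax):
    m=np.zeros(d.shape,bool); x0,y0,x1,y1=box; m[y0:y1,x0:x1]=1
    P=cloud("wrist",d,m,c); P=P[(P[:,2]>zmin)&(P[:,2]<zmax)]
    best=None; rng=np.random.default_rng(0)
    for _ in range(500):
        a=P[rng.choice(len(P),3,0)]; n=np.cross(a[1]-a[0],a[2]-a[0]); L=np.linalg.norm(n)
        if L<1e-6: continue
        n/=L; n*=np.sign(n[2])
        if not .5<n[2]<.9: continue
        k=abs((P-a[0])@n)<.0015
        if best is None or k.sum()>best.sum(): best=k
    Q=P[best]; cen=Q.mean(0); n=np.linalg.svd(Q-cen)[2][2]; n*=np.sign(n[2])
    yaw=np.arctan2(-n[1],-n[0]); xa=np.array([np.cos(yaw),np.sin(yaw),0]); ya=np.array([-xa[1],xa[0],0]); ua=np.cross(ya,n)
    a=Q@ya; b=Q@ua
    q=lambda v:(np.percentile(v,1),np.percentile(v,99))
    (a0,a1),(b0,b1)=q(a),q(b)
    C=ya*(a0+a1)/2+ua*(b0+b1)/2+n*(cen@n)
    r=cv2.minAreaRect(np.stack([a,b],1).astype(np.float32))
    print("n",n.round(3),"elev",np.degrees(np.arcsin(n[2])).round(1),"yaw",yaw.round(3),"ctr",C.round(4),"size",(a1-a0).round(4),(b1-b0).round(4),"zrange",Q[:,2].min().round(3),Q[:,2].max().round(3),"N",len(Q),"rect",r[1],r[2])
def biscuits(im,d,c,zlo=.022,zhi=.034,show=True):
    hsv=cv2.cvtColor(im,cv2.COLOR_RGB2HSV)
    m=(hsv[...,0]>12)&(hsv[...,0]<28)&(hsv[...,1]>80)&(hsv[...,2]>120)
    K=np.array(c["mtx"]);T=np.array(c["world_from_camera"])
    v,u=np.mgrid[:480,:640]; P=np.stack([(u-K[0,2])/K[0,0]*d,-(v-K[1,2])/K[1,1]*d,-d],-1)@T[:3,:3].T+T[:3,3]
    m&=(d>0)&(P[...,2]>zlo)&(P[...,2]<zhi)
    m=cv2.morphologyEx(m.astype(np.uint8),cv2.MORPH_CLOSE,np.ones((7,7)))
    n,l,st,ce=cv2.connectedComponentsWithStats(m)
    for i in range(1,n):
        if st[i,4]<300: continue
        cs,_=cv2.findContours((l==i).astype(np.uint8),cv2.RETR_EXTERNAL,cv2.CHAIN_APPROX_NONE)
        cn=max(cs,key=cv2.contourArea)[:,0].astype(float)
        zt=np.median(P[l==i][:,2])
        W=np.array([atz("wrist",p,zt,c)[:2] for p in cn]).astype(np.float32)
        r=cv2.minAreaRect(W*1000); A=cv2.contourArea(W*1000)
        print(ce[i].round(),"z",zt.round(4),"rect ctr",np.round(r[0],1),"size",np.round(r[1],1),"ang",round(r[2],1),"fill",round(A/(r[1][0]*r[1][1]),2))
E
python3 - <<'E'
from m1 import *
im,d,c=fixc("b1.npz")
labelfit(im,d,c,(262,275,345,365),.015,.075)
labelfit(im,d,c,(60,315,140,378),.02,.075)
biscuits(im,d,c)
E
```

```text
n [-0.571 -0.422  0.704] elev 44.8 yaw 0.637 ctr [0.6704 0.2613 0.0445] size 0.0838 0.0647 zrange 0.02 0.068 N 2227 rect (0.06643375009298325, 0.08594215661287308) 89.95865631103516
n [-0.698 -0.098  0.709] elev 45.2 yaw 0.14 ctr [ 0.7018 -0.0261  0.0453] size 0.0841 0.0641 zrange 0.021 0.069 N 2195 rect (0.06611110270023346, 0.08710326999425888) 89.96575927734375
[387. 171.] z 0.0285 rect ctr [466.  370.8] size [53.7 53.9] ang 25.8 fill 0.95
[282. 240.] z 0.0284 rect ctr [556.6 234.9] size [61.3 62.4] ang 89.1 fill 0.78
[487. 240.] z 0.0288 rect ctr [557.2 507.7] size [26.2 26.7] ang 14.5 fill 0.85
[363. 261.] z 0.0285 rect ctr [586.8 343.5] size [62.4 61.4] ang 89.6 fill 0.79
```

The wrist view shows the tan square at (387,171), the rounds at (282,240) and (363,261), the batch label at (303,322), and the red and black squares clearly separate. Heights and sizes match the description: tops at 28 mm, labels at 44.5 and 45.3 mm leaning 45°. Next the ticket and dock side.

Emit:
{"op": "jog_arm", "data": {
  "targets": [
    [0.085, [0, -0.06, 0], 0],
    [0.085, [0, -0.06, 0], 0],
    [0.085, [0, -0.06, 0], 0],
    [0.085, [0, -0.06, 0], 0],
    [0.085, [0, -0.06, 0], 0],
    [0.085, [0, -0.06, 0], 0],
    [0.085, [0, -0.06, 0], 0],
    [0.085, [0, -0.06, 0], 0],
    [0.085, [0, -0.06, 0], 0],
    [0.085, [0, 0, 0], 0]
  ]
}}

```text
clock: 4.47
position: [0.4807, -0.2605, 0.3771]
ee_rot: [0.707, -0.707, 0.002, -0.002]
contact_force: [0.0, 0.8, -0.9]
width: 0.085
```

```bash
python3 - <<'E'
from m1 import *
s,R=tool();print(s["clock"],s["position"],yawjaw(R),s["qpos"])
c=camera_model("wrist");im,d=get_image("wrist");cv2.imwrite("pics/b2.png",im[:,:,::-1]);np.savez("b2.npz",im=im,d=d,T=c["world_from_camera"],K=c["mtx"])
E
```

```text
4.475 [ 0.48068342 -0.26051627  0.37706689] 1.5649681117889453 [-6.23497887e-01  1.87406175e-01  1.24259183e+00 -6.34174738e-04
  1.71260278e+00 -2.18855535e+00]
```

View pics/b2.png

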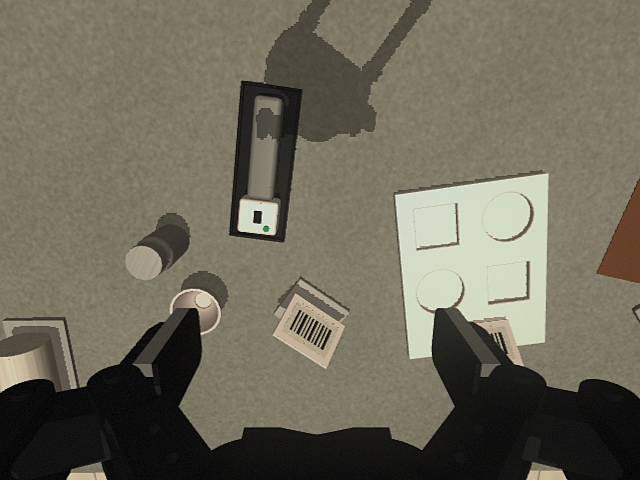

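```bash
cat >> m1.py <<'E'
def pcl(d,c):
    K=np.array(c["mtx"]);T=np.array(c["world_from_camera"])
    v,u=np.mgrid[:480,:640]; return np.stack([(u-K[0,2])/K[0,0]*d,-(v-K[1,2])/K[1,1]*d,-d],-1)@T[:3,:3].T+T[:3,3]
def comps(m,minA=200):
    m=cv2.morphologyEx(m.astype(np.uint8),cv2.MORPH_OPEN,np.ones((3,3)))
    n,l,st,ce=cv2.connectedComponentsWithStats(m); return [(l==i) for i in range(1,n) if st[i,4]>minA]
def rect(m,z,c):
    cs,_=cv2.findContours(m.astype(np.uint8),cv2.RETR_EXTERNAL,cv2.CHAIN_APPROX_NONE)
    cn=max(cs,key=cv2.contourArea)[:,0].astype(float)
    W=np.array([atz("wrist",p,z,c)[:2] for p in cn]).astype(np.float32)*1000
    r=cv2.minAreaRect(W); return np.round(r[0],1),np.round(r[1],1),round(r[2],1),round(cv2.contourArea(W)/(r[1][0]*r[1][1]),2)
E
python3 - <<'E'
from m1 import *
im,d,c=fixc("b2.npz")
labelfit(im,d,c,(270,270,355,370),.02,.085)
P=pcl(d,c); Z=P[...,2]
v,u=np.mgrid[:480,:640]
# scanner
box=(u>225)&(u<310)&(v>75)&(v<245)
for lo,hi in((.030,.06),(.0365,.041),(.0411,.05)):
    for m in comps(box&(Z>lo)&(Z<hi)): print("scan",lo,np.median(Z[m]).round(4),rect(m,np.median(Z[m]),c))
for m in comps(box&(Z>.0065)&(Z<.02)): print("rim",np.median(Z[m]).round(4),rect(m,.010,c))
hsv=cv2.cvtColor(im,cv2.COLOR_RGB2HSV)
for m in comps(box&(hsv[...,2]<50)): print("dock dark",m.sum(),rect(m,.010,c))
tb=(u>390)&(u<555)&(v>165)&(v<365)
for m in comps(tb&(Z>.002)&(Z<.0095)): print("cav",m.sum(),np.median(Z[m]).round(4),rect(m,.005,c))
for m in comps(tb&(Z>.010)&(Z<.018),2000): print("plate",m.sum(),np.median(Z[m]).round(4),rect(m,.014,c))
E
```

```text
n [-0.569  0.418  0.708] elev 45.1 yaw -0.633 ctr [ 0.6705 -0.2684  0.0565] size 0.0838 0.0644 zrange 0.032 0.08 N 2429 rect (0.08602926135063171, 0.0663340613245964) 0.1565585434436798
scan 0.03 0.0406 (array([ 457. , -325.2]), array([ 50.4, 168.1]), 82.2, 0.72)
scan 0.0411 0.0426 (array([ 519.1, -333.9]), array([46.6, 40.5]), 82.4, 0.8)
rim 0.0101 (array([ 444.9, -362.1]), array([  4.6, 148.9]), 81.8, 0.69)
rim 0.0103 (array([ 475.7, -295.3]), array([ 37.2, 181.2]), 70.4, 0.09)
dock dark 4704 (array([ 456.8, -327.9]), array([ 76.2, 199.3]), 81.7, 0.97)
cav 1830 0.0057 (array([527.6,   0.7]), array([65.3, 65.6]), 89.6, 0.79)
cav 1676 0.0056 (array([541.5, -95.3]), array([57.4, 57.3]), 7.8, 0.95)
cav 1445 0.0057 (array([624.5,  14.6]), array([56.9, 56.3]), 6.6, 0.95)
cav 1505 0.0057 (array([636.2, -82.4]), array([62.5, 66.8]), 14.4, 0.78)
plate 14878 0.0146 (array([605.6, -39.9]), array([251.3, 201.3]), 7.8, 0.78)
```

Ticket label at (310,330): (0.6705, -0.2684, 0.0565), yaw -0.633, 45° lean. Scanner at (258,165): origin (0.4585, -0.3254), yaw about -0.138. Tray cavities are all found. The tray_label network hit at (302,280) in the scene view was wrong, since the plate fit disagrees with it. Now I go over the scanner.

Emit:
{"op": "jog_arm", "data": {
  "targets": [
    [0.06, [-0.011, -0.033, -0.05], -0.066],
    [0.06, [-0.011, -0.032, -0.05], -0.066],
    [0.06, [0, 0, -0.06], 0],
    [0.06, [0, 0, -0.06], 0],
    [0.06, [0, 0, -0.05], 0],
    [0.06, [0, 0, 0], 0],
    [0.06, [0, 0, 0], 0]
  ],
  "force": 60
}}

```text
clock: 5.4
position: [0.4604, -0.3226, 0.1104]
ee_rot: [-0.705, 0.706, -0.046, 0.048]
contact_force: [0.1, -0.9, 1.0]
width: 0.0598
```

```bash
cat >> m1.py <<'E'
def snap(n):
    s,R=tool();print(round(s["clock"],2),s["position"].round(4),"yaw",round(yawjaw(R)-np.pi/2,4),"w",round(s["width"],4),"F",s["contact_force"].round(1))
    c=camera_model("wrist");im,d=get_image("wrist");cv2.imwrite(f"pics/{n}.png",im[:,:,::-1]);np.savez(f"{n}.npz",im=im,d=d,T=c["world_from_camera"],K=c["mtx"])
    return im,d,c
E
python3 -c "
from m1 import *
snap('b3')"
```

```text
5.4 [ 0.4604 -0.3226  0.1104] yaw -0.1322 w 0.0598 F [ 0.1 -0.9  1. ]
```

View pics/b3.png

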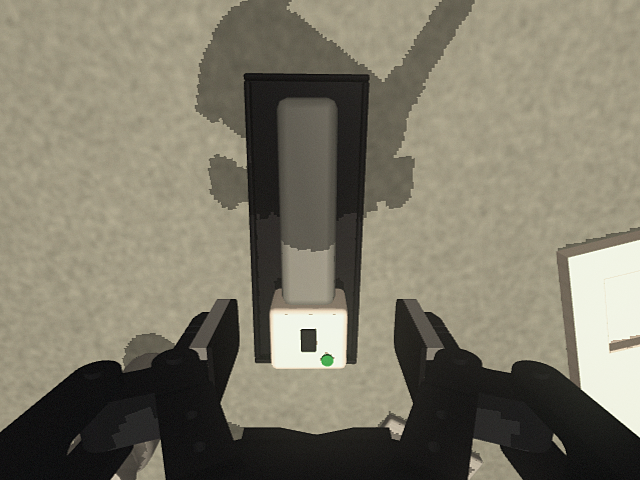

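```bash
python3 - <<'E'
from m1 import *
im,d,c=fixc("b3.npz")
P=pcl(d,c); Z=P[...,2]
v,u=np.mgrid[:480,:640]
box=(u>243)&(u<372)&(v>70)&(v<372)
for lo,hi in((.030,.06),(.036,.0405),(.0412,.05)):
    for m in comps(box&(Z>lo)&(Z<hi)): print("scan",lo,np.median(Z[m]).round(4),rect(m,np.median(Z[m]),c))
hsv=cv2.cvtColor(im,cv2.COLOR_RGB2HSV)
for m in comps(box&(Z>.0085)&(Z<.013)): print("rim",m.sum(),np.median(Z[m]).round(4),rect(m,.010,c))
print(tool()[0]["position"])
E
```

```text
scan 0.03 0.0405 (array([ 456.8, -326.3]), array([ 49.5, 167.7]), 82.4, 0.74)
scan 0.036 0.039 (array([ 432.4, -323. ]), array([ 32.3, 116.7]), 82.5, 0.19)
scan 0.036 0.0393 (array([ 483.5, -343.2]), array([21.7,  7.8]), 6.8, 0.4)
scan 0.0412 0.0425 (array([ 518.3, -334.4]), array([47.2, 40.9]), 82.4, 0.9)
rim 2527 0.0103 (array([ 457. , -327.9]), array([ 75.3, 199.2]), 81.9, 0.06)
rim 1373 0.0102 (array([ 431.5, -360.8]), array([  4.1, 148.8]), 81.8, 0.8)
rim 361 0.0101 (array([ 528.9, -371.6]), array([11.3, 44.3]), 83.7, 0.35)
[ 0.46073406 -0.32325205  0.11098223]
```

Emit:
{"op": "jog_arm", "data": {
  "targets": [
    [0.06, [-0.002, -0.003, -0.03], 0],
    [0.06, [0, 0, -0.03], 0],
    [0.06, [0, 0, -0.015], 0],
    [0.06, [0, 0, -0.008], 0],
    [0.06, [0, 0, 0], 0],
    [0.06, [0, 0, 0], 0]
  ]
}}

```text
clock: 6.2
position: [0.4574, -0.3264, 0.0261]
ee_rot: [-0.705, 0.706, -0.047, 0.048]
contact_force: [0.3, -0.3, -0.5]
width: 0.0599
```

Emit:
{"op": "jog_arm", "data": {
  "targets": [
    [0.045, [0.001, 0, 0], 0],
    [0.03, [0, 0, 0], 0],
    [0.02, [0, 0, 0], 0],
    [0.02, [0, 0, 0], 0],
    [0.02, [0, 0, 0], 0],
    [0.02, [0, 0, 0], 0]
  ],
  "force": 60
}}

```text
clock: 6.95
position: [0.4585, -0.3245, 0.0269]
ee_rot: [0.706, -0.705, 0.047, -0.048]
contact_force: [0.6, 4.7, 10.7]
width: 0.02
```

```bash
python3 -c "
from m1 import *
snap('b4')"
```

```text
6.95 [ 0.4585 -0.3245  0.0269] yaw -0.1347 w 0.02 F [ 0.6  4.7 10.7]
```

View pics/b4.png

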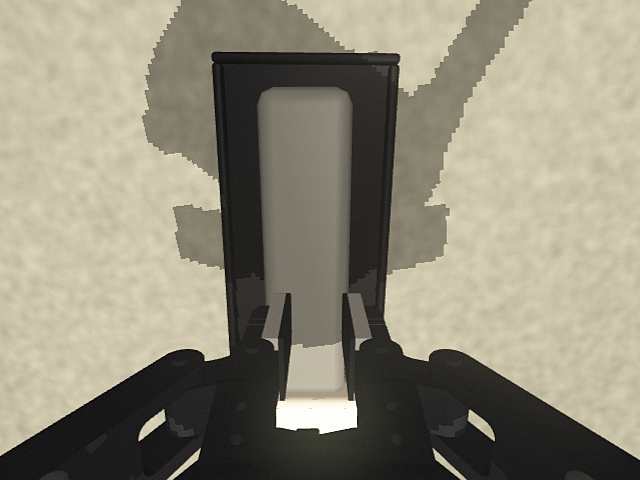

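Emit:
{"op": "jog_arm", "data": {
  "targets": [
    [0.0, [0, 0, 0.002], 0],
    [0.0, [0, 0, 0.0], 0],
    [0.0, [0, 0, 0], 0],
    [0.0, [0, 0, 0], 0]
  ],
  "force": 80
}}

```text
clock: 7.5
position: [0.4575, -0.3257, 0.0269]
ee_rot: [0.706, -0.705, 0.047, -0.047]
contact_force: [-0.1, 0.2, 0.2]
width: -0.0002
```

```bash
python3 -c "
from m1 import *
print(manip.get_state())"
```

```text
{'clock': 7.5, 'qpos': array([-7.42620803e-01,  4.27644153e-01,  1.80075094e+00,  7.28107746e-05,
        9.13766165e-01, -2.17955807e+00]), 'qd': array([-1.44399729e-03,  9.14679808e-04, -5.92462193e-05, -7.20692885e-04,
        3.41824351e-04,  1.13760988e-03]), 'effort': array([ 2.28302594e-02, -4.40113628e+01, -1.82259643e+01,  1.34408855e-02,
       -5.13061113e-02,  1.61808753e-04]), 'position': array([ 0.45751172, -0.32571959,  0.02690435]), 'ee_rot': array([ 0.70566416, -0.70538089,  0.0474508 , -0.04716257]), 'contact_force': array([-0.14169412,  0.22372055,  0.23706177]), 'moment': array([ 0.0294054 , -0.00043652, -0.01154489]), 'width': -0.0002285184681345575}
```

```bash
python3 - <<'E'
from m1 import *
snap('b5')
im,d=get_image("scene");cv2.imwrite("pics/b5s.png",cv2.resize(im[160:340,60:300,::-1],(800,600),interpolation=2))
E
```

```text
7.5 [ 0.4575 -0.3257  0.0269] yaw -0.1339 w -0.0002 F [-0.1  0.2  0.2]
```

View pics/b5.png

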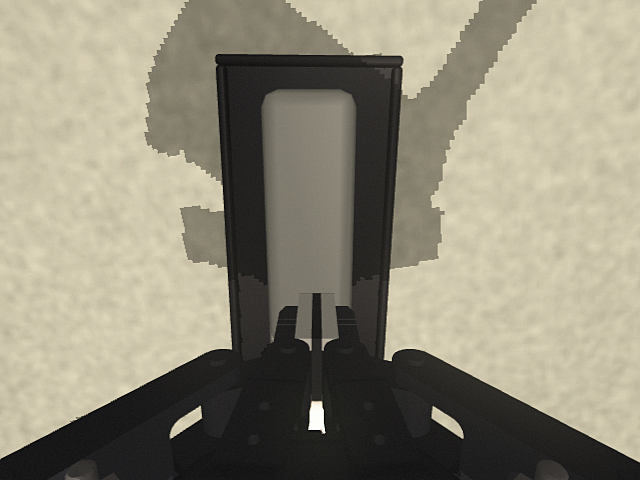

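View pics/b5s.png

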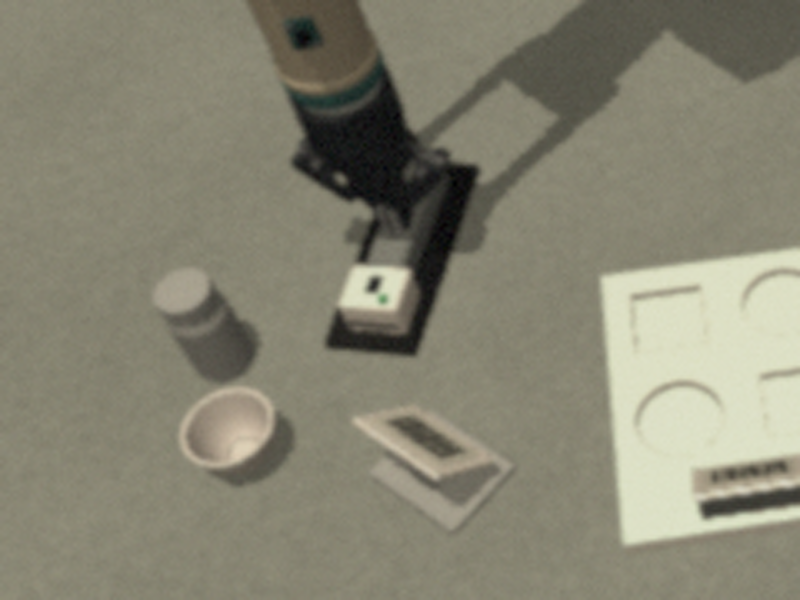

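```bash
python3 - <<'E'
from m1 import *
for f,pts in (("b5",[(305,300),(305,330),(330,315),(316,200),(316,400)]),("b4",[(275,310),(355,310),(285,320),(275,300),(310,200),(305,370)]),("b3",[(230,310),(405,310),(225,360),(235,340),(420,350)])):
    im,d,c=fixc(f+".npz"); P=pcl(d,c)
    print(f,[(p,d[p[1],p[0]].round(3),P[p[1],p[0]].round(3).tolist()) for p in pts])
E
```

```text
b5 [((305, 300), np.float32(0.143), [0.446, -0.327, 0.052]), ((305, 330), np.float32(0.124), [0.446, -0.327, 0.072]), ((330, 315), np.float32(0.133), [0.447, -0.319, 0.063]), ((316, 200), np.float32(0.145), [0.412, -0.319, 0.039]), ((316, 400), np.float32(0.124), [0.468, -0.326, 0.078])]
b4 [((275, 310), np.float32(0.137), [0.446, -0.336, 0.058]), ((355, 310), np.float32(0.136), [0.449, -0.309, 0.059]), ((285, 320), np.float32(0.13), [0.446, -0.332, 0.066]), ((275, 300), np.float32(0.143), [0.445, -0.337, 0.051]), ((310, 200), np.float32(0.143), [0.412, -0.32, 0.041]), ((305, 370), np.float32(0.165), [0.483, -0.332, 0.04])]
b3 [((230, 310), np.float32(0.138), [0.446, -0.35, 0.141]), ((405, 310), np.float32(0.137), [0.454, -0.29, 0.142]), ((225, 360), np.float32(0.129), [0.458, -0.351, 0.153]), ((235, 340), np.float32(0.145), [0.46, -0.352, 0.137]), ((420, 350), np.float32(0.115), [0.455, -0.29, 0.165])]
```

```bash
python3 - <<'E'
from m1 import *
for f,tcp,yaw,w in (("b5",(.4575,-.3257,.0269),-.134,0),("b3",(.4607,-.3232,.111),-.132,.06),("b2",(.4807,-.2605,.377),-.006,.085)):
    im,d,c=fixc(f+".npz"); K=c["mtx"];T=c["world_from_camera"]
    print("cam",T[:3,3].round(3), (T[:3,:3]@[0,0,-1]).round(3))
    for dz in (-.017,0,.02,.04,.054):
        for s in(-1,1):
            p=np.array(tcp)+[-s*w/2*np.sin(yaw),s*w/2*np.cos(yaw),dz]
            q=T[:3,:3].T@(p-T[:3,3]); print(f,dz,s,(K[0,2]+K[0,0]*q[0]/-q[2]).round(),(K[1,2]-K[1,1]*q[1]/-q[2]).round(),"depth",-q[2].round(3))
im,d,c=fixc("b5.npz"); P=pcl(d,c)
for v in range(280,345,4): print(v,d[v,305].round(3),P[v,305].round(3),im[v,305])
E
```

```text
cam [ 0.386 -0.315  0.183] [ 0.279 -0.037 -0.96 ]
b5 -0.017 -1 314.0 286.0 depth 0.187
b5 -0.017 1 314.0 286.0 depth 0.187
b5 0 -1 314.0 301.0 depth 0.17
b5 0 1 314.0 301.0 depth 0.17
b5 0.02 -1 314.0 323.0 depth 0.151
b5 0.02 1 314.0 323.0 depth 0.151
b5 0.04 -1 314.0 351.0 depth 0.132
b5 0.04 1 314.0 351.0 depth 0.132
b5 0.054 -1 313.0 377.0 depth 0.118
b5 0.054 1 313.0 377.0 depth 0.118
cam [ 0.389 -0.312  0.266] [ 0.282 -0.039 -0.959]
b3 -0.017 -1 249.0 287.0 depth 0.186
b3 -0.017 1 377.0 287.0 depth 0.186
b3 0 -1 243.0 302.0 depth 0.17
b3 0 1 383.0 302.0 depth 0.17
b3 0.02 -1 234.0 325.0 depth 0.151
b3 0.02 1 391.0 325.0 depth 0.151
b3 0.04 -1 221.0 354.0 depth 0.131
b3 0.04 1 402.0 354.0 depth 0.131
b3 0.054 -1 211.0 380.0 depth 0.118
b3 0.054 1 412.0 380.0 depth 0.118
cam [ 0.409 -0.259  0.533] [ 0.281 -0.001 -0.96 ]
b2 -0.017 -1 224.0 285.0 depth 0.187
b2 -0.017 1 404.0 285.0 depth 0.187
b2 0 -1 215.0 301.0 depth 0.17
b2 0 1 413.0 300.0 depth 0.17
b2 0.02 -1 203.0 323.0 depth 0.151
b2 0.02 1 425.0 322.0 depth 0.151
b2 0.04 -1 186.0 351.0 depth 0.132
b2 0.04 1 441.0 351.0 dept
[... 173 characters left out ...]
288 0.154 [ 0.446 -0.328  0.04 ] [125 121 108]
292 0.154 [ 0.447 -0.328  0.041] [126 120 106]
296 0.147 [ 0.445 -0.327  0.048] [113 108  97]
300 0.143 [ 0.446 -0.327  0.052] [111 105  95]
304 0.141 [ 0.446 -0.327  0.054] [111 108  96]
308 0.138 [ 0.446 -0.327  0.057] [117 111  99]
312 0.133 [ 0.445 -0.327  0.062] [112 108  96]
316 0.132 [ 0.446 -0.327  0.064] [115 111  98]
320 0.129 [ 0.446 -0.327  0.067] [112 107  97]
324 0.127 [ 0.446 -0.327  0.069] [110 106  94]
328 0.124 [ 0.446 -0.327  0.072] [114 109  99]
332 0.121 [ 0.446 -0.327  0.075] [112 107  96]
336 0.12 [ 0.446 -0.327  0.076] [111 107  96]
340 0.119 [ 0.447 -0.327  0.078] [182 172 156]
344 0.112 [ 0.445 -0.326  0.084] [26 25 25]
```

The jaws shut to 0 above the handle. The depth image shows the tips at z≈0.046 while the reported TCP z is 0.027, so the reported z reads about 36 mm low against the stated tool geometry; x and y agree. I'll place heights by the tips as measured (tip ≈ reported z + 0.019 when shut). Now I open and descend in small steps, watching the force.

Emit:
{"op": "jog_arm", "data": {
  "targets": [
    [0.06, [0, 0, 0.01], 0],
    [0.06, [0.001, -0.001, 0], 0],
    [0.06, [0, 0, 0], 0],
    [0.06, [0, 0, -0.01], 0],
    [0.06, [0, 0, -0.01], 0],
    [0.06, [0, 0, -0.01], 0],
    [0.06, [0, 0, 0], 0]
  ]
}}

```text
clock: 8.48
position: [0.4579, -0.326, 0.0057]
ee_rot: [0.706, -0.705, 0.048, -0.046]
contact_force: [0.5, -0.6, 0.1]
width: 0.0602
```

```bash
python3 -c "
from m1 import *
snap('b6')"
```

```text
8.47 [ 0.4579 -0.326   0.0057] yaw -0.1338 w 0.0602 F [ 0.5 -0.6  0.1]
```

View pics/b6.png

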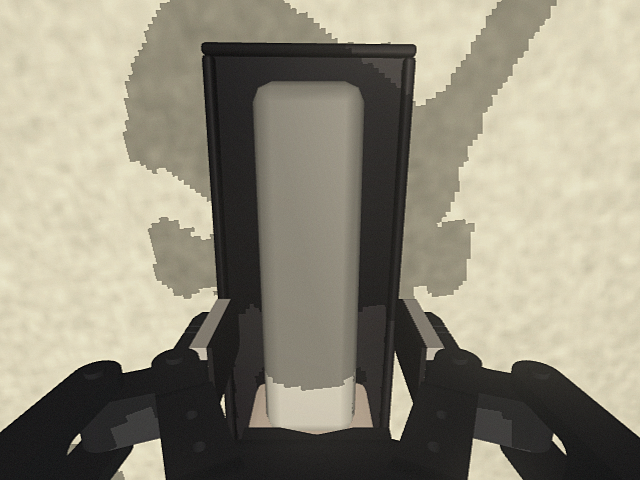

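Emit:
{"op": "jog_arm", "data": {
  "targets": [
    [0.06, [0, 0, -0.007], 0],
    [0.055, [0, 0, -0.007], 0],
    [0.05, [0, 0, 0], 0],
    [0.05, [0, 0, 0], 0]
  ]
}}

```text
clock: 9.02
position: [0.459, -0.3253, -0.0064]
ee_rot: [0.706, -0.705, 0.048, -0.048]
contact_force: [0.9, 3.9, 6.5]
width: 0.0499
```

Emit:
{"op": "jog_arm", "data": {
  "targets": [
    [0.04, [0, 0, 0], 0],
    [0.03, [0, 0, 0], 0],
    [0.02, [0, 0, 0], 0],
    [0.02, [0, 0, 0], 0],
    [0.02, [0, 0, 0], 0]
  ],
  "force": 60
}}

```text
clock: 9.65
position: [0.459, -0.3271, -0.0066]
ee_rot: [-0.705, 0.706, -0.047, 0.047]
contact_force: [0.1, 1.0, 5.5]
width: 0.033
```

Emit:
{"op": "jog_arm", "data": {
  "targets": [
    [0.02, [0, 0, 0.01], 0],
    [0.02, [0, 0, 0.02], 0],
    [0.02, [0, 0, 0.04], 0],
    [0.02, [0, 0, 0.05], 0],
    [0.02, [0, 0, 0.03], 0],
    [0.02, [0, 0, 0], 0],
    [0.02, [0, 0, 0], 0]
  ],
  "force": 80
}}

```text
clock: 10.52
position: [0.4576, -0.3259, 0.1416]
ee_rot: [0.706, -0.705, 0.048, -0.046]
contact_force: [-0.4, -0.1, -3.0]
width: 0.0328
```

```bash
python3 -c "
from m1 import *
snap('b7')"
```

```text
10.53 [ 0.4576 -0.3259  0.1416] yaw -0.1339 w 0.0328 F [-0.4 -0.1 -3. ]
```

View pics/b7.png

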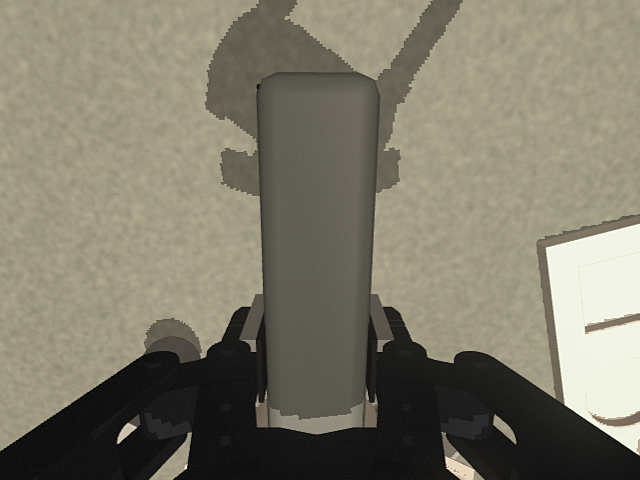

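```bash
cat >> m1.py <<'E'
def held(f,tcp,tyaw):
    im,d,c=fixc(f); P=pcl(d,c); v,u=np.mgrid[:480,:640]
    ztop=np.median(P[150:250,300:340,2]); 
    m=(u>245)&(u<390)&(v>60)&(v<280)&(abs(P[...,2]-ztop)<.012)
    m=max(comps(m),key=lambda x:x.sum())
    Q=P[(u>280)&(u<350)&(v>100)&(v<260)]
    A=np.c_[Q[:,:2]-Q[:,:2].mean(0),np.ones(len(Q))]; s=np.linalg.lstsq(A,Q[:,2],rcond=None)[0]
    print("slope gx,gy",s[:2].round(4),"z at mean",s[2].round(4),Q.mean(0).round(4))
    r=P[m]; ya=[] ; xs=[]
    ax=np.array([np.cos(tyaw),np.sin(tyaw)]); ay=np.array([-ax[1],ax[0]])
    X=(r[:,:2]-tcp[:2])@ax; Y=(r[:,:2]-tcp[:2])@ay
    print("rear X",np.percentile(X,[.2,1,3]).round(4),"Y",np.percentile(Y,[1,50,99]).round(4))
    for lo in np.arange(-.08,-.01,.01):
        k=(X>lo)&(X<lo+.01)
        if k.sum()>50: xs.append(lo+.005); ya.append((Y[k].min()+Y[k].max())/2)
    print("axis fit",np.polyfit(xs,ya,1).round(4),"ztop-tcpz",(s[2]-tcp[2]).round(4))
E
python3 - <<'E'
from m1 import *
held("b7.npz",np.array([.4576,-.3259,.1416]),-.134)
E
```

```text
slope gx,gy [-0.0405  0.0091] z at mean 0.1892 [ 0.4008 -0.3177  0.1892]
rear X [-0.0859 -0.0851 -0.0837] Y [-0.0152  0.0011  0.0176]
axis fit [-0.0057  0.0009] ztop-tcpz 0.0476
```

Scanner held level (nose about 2° down) and centred on the grip. Now aiming at the ticket.

Emit:
{"op": "jog_arm", "data": {
  "targets": [
    [0.02, [0.02, 0.028, 0], -0.1],
    [0.02, [0.02, 0.028, 0], -0.1],
    [0.02, [0.02, 0.028, 0], -0.1],
    [0.02, [0.02, 0.028, -0.01], -0.1],
    [0.02, [0.02, 0.027, -0.0226], -0.093],
    [0.02, [0, 0, 0], 0],
    [0.02, [0, 0, 0], 0],
    [0.02, [0, 0, 0], 0]
  ]
}}

```text
clock: 11.58
position: [0.5583, -0.1887, 0.1106]
ee_rot: [-0.672, 0.673, -0.218, 0.218]
contact_force: [-0.2, 0.6, -1.3]
width: 0.0333
```

```bash
python3 - <<'E'
from m1 import *
snap("b8")
im,d=get_image("scene");cv2.imwrite("pics/b8s.png",cv2.resize(im[140:380,100:420,::-1],(800,600),interpolation=2))
E
```

```text
11.57 [ 0.5583 -0.1887  0.1106] yaw -0.6275 w 0.0333 F [-0.2  0.6 -1.3]
```

View pics/b8.png

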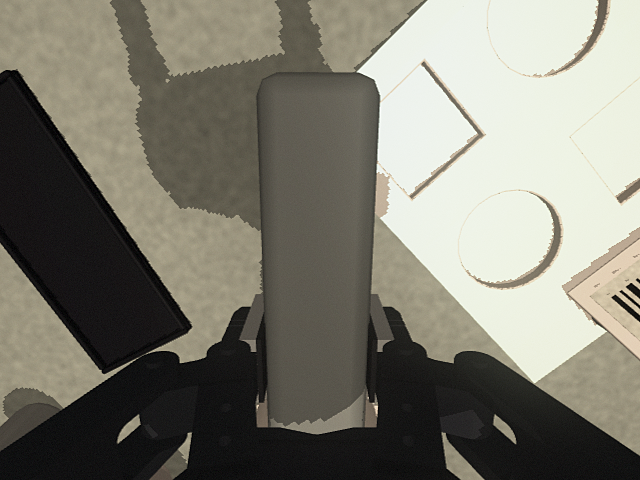

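View pics/b8s.png

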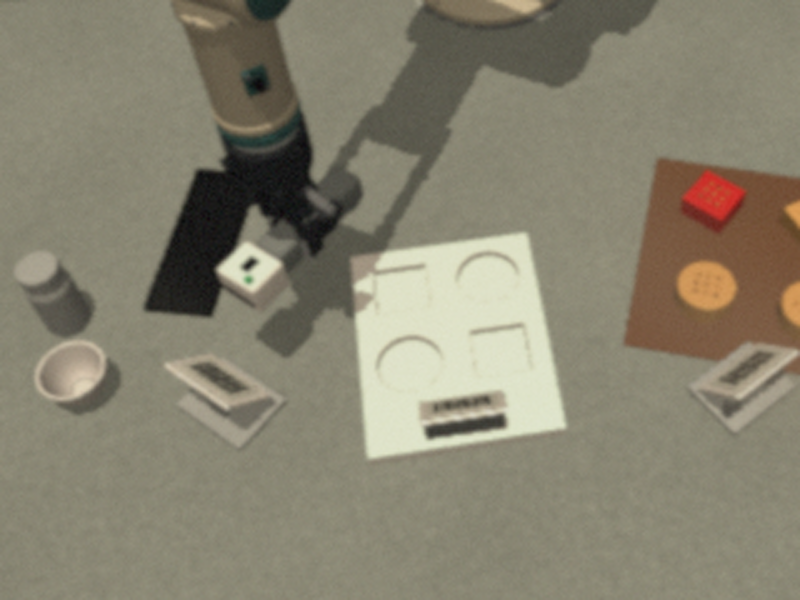

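Emit:
{"op": "jog_arm", "data": {
  "targets": [
    [0.02, [-0.001, 0.002, -0.0015], 0],
    [0.02, [0, 0, 0], 0],
    [0.02, [0, 0, 0], 0],
    [0.02, [0, 0, 0], 0],
    [0.02, [0, 0, 0], 0],
    [0.02, [0, 0, 0], 0],
    [0.02, [0, 0, 0], 0],
    [0.02, [0, 0, 0], 0],
    [0.02, [0, 0, 0], 0],
    [0.02, [0, 0, 0], 0]
  ]
}}

```text
clock: 12.92
position: [0.5576, -0.1857, 0.109]
ee_rot: [0.673, -0.673, 0.218, -0.218]
contact_force: [0.4, 0.3, -2.4]
width: 0.0335
```

Emit:
{"op": "jog_arm", "data": {
  "targets": [
    [0.02, [0, 0, 0], 0],
    [0.02, [0, 0, 0], 0],
    [0.02, [0, 0, 0], 0],
    [0.02, [0, 0, 0], 0],
    [0.02, [0, 0, 0], 0],
    [0.02, [0, 0, 0], 0],
    [0.02, [0, 0, 0], 0],
    [0.02, [0, 0, 0], 0],
    [0.02, [0, 0, 0], 0],
    [0.02, [0, 0, 0], 0]
  ]
}}

```text
clock: 14.18
position: [0.5577, -0.1857, 0.109]
ee_rot: [0.673, -0.673, 0.218, -0.218]
contact_force: [-0.2, -0.5, -1.9]
width: 0.0329
```

```bash
python3 - <<'E'
from m1 import *
s,R=tool(); print(s["clock"],s["position"],np.abs(s["qd"]).max())
snap("b9"); held("b9.npz",s["position"],yawjaw(R)-np.pi/2)
im,d=get_image("scene"); c=camera_model("scene")
for n,z in (("scanner_window",.124),("scanner_grip",.138),("ticket_label",.0565)):
    print(n,[(x["position"],round(x["score"],2),atz("scene",x["position"],z)) for x in spot_point(n,"scene")[:2]])
P=pcl(d,c)
for x in silhouettes("scanner","scene")[:2]:
    m=x["mask"]; Q=P[m]; h=Q[Q[:,2]>.14]; print("mask",x["score"],m.sum(),Q.mean(0),"z",np.percentile(Q[:,2],[5,50,95]))
E
```

```text
14.175 [ 0.55768123 -0.18572889  0.10904537] 0.0014282888264635794
14.18 [ 0.5577 -0.1857  0.109 ] yaw -0.6268 w 0.0329 F [-0.2 -0.5 -1.9]
slope gx,gy [-0.0301  0.0281] z at mean 0.1565 [ 0.5109 -0.1515  0.1565]
rear X [-0.0865 -0.0857 -0.0843] Y [-0.0155  0.0011  0.0174]
axis fit [-0.0063  0.0007] ztop-tcpz 0.0474
scanner_window [([198.9, 259.7], 0.81, array([ 0.62810533, -0.23011549,  0.124     ])), ([421.6, 268.2], 0.34, array([0.6710877 , 0.30380427, 0.124     ]))]
scanner_grip [([220.1, 236.0], 0.84, array([ 0.56860582, -0.18206476,  0.138     ])), ([195.6, 256.6], 0.51, array([ 0.62829955, -0.23490731,  0.138     ]))]
ticket_label [([188.1, 291.7], 0.67, array([ 0.67731362, -0.26552462,  0.0565    ]))]
mask 0.89 837 [ 0.58688682 -0.1934385   0.15349297] z [0.12986241 0.15369606 0.15813402]
```

Ticket held for over 2 s with joint speeds near zero. The geometry is within about 1 mm of plan, and the network's window point agrees within about 8 mm. Now the batch card.

Emit:
{"op": "jog_arm", "data": {
  "targets": [
    [0.02, [0, 0.045, 0.01], 0.16],
    [0.02, [0, 0.046, 0.01], 0.16],
    [0.02, [0, 0.046, 0], 0.16],
    [0.02, [0, 0.046, 0], 0.16],
    [0.02, [0, 0.046, 0], 0.16],
    [0.02, [0, 0.046, -0.01], 0.16],
    [0.02, [0, 0.045, -0.01], 0.16],
    [0.02, [0.001, 0.043, -0.0116], 0.15],
    [0.02, [0, 0, 0], 0],
    [0.02, [0, 0, 0], 0]
  ]
}}

```text
clock: 15.72
position: [0.5586, 0.1769, 0.0974]
ee_rot: [-0.671, 0.671, 0.223, -0.224]
contact_force: [-0.4, 0.6, -2.1]
width: 0.0333
```

Emit:
{"op": "jog_arm", "data": {
  "targets": [
    [0.02, [0, 0, 0], 0],
    [0.02, [0, 0, 0], 0],
    [0.02, [0, 0, 0], 0]
  ]
}}

```text
clock: 16.1
position: [0.5589, 0.1766, 0.0977]
ee_rot: [-0.671, 0.671, 0.223, -0.223]
contact_force: [0.1, 0.1, -2.0]
width: 0.0331
```

```bash
python3 - <<'E'
from m1 import *
s,R=tool()
snap("b10"); held("b10.npz",s["position"],yawjaw(R)-np.pi/2)
im,d=get_image("scene");cv2.imwrite("pics/b10s.png",cv2.resize(im[140:380,250:570,::-1],(800,600),interpolation=2))
E
```

```text
16.1 [0.5589 0.1766 0.0977] yaw 0.6419 w 0.0331 F [ 0.1  0.1 -2. ]
slope gx,gy [-0.0383 -0.0202] z at mean 0.1452 [0.513  0.143  0.1452]
rear X [-0.0853 -0.0844 -0.0831] Y [-0.0151  0.0012  0.0177]
axis fit [-0.005  0.001] ztop-tcpz 0.0475
```

View pics/b10s.png

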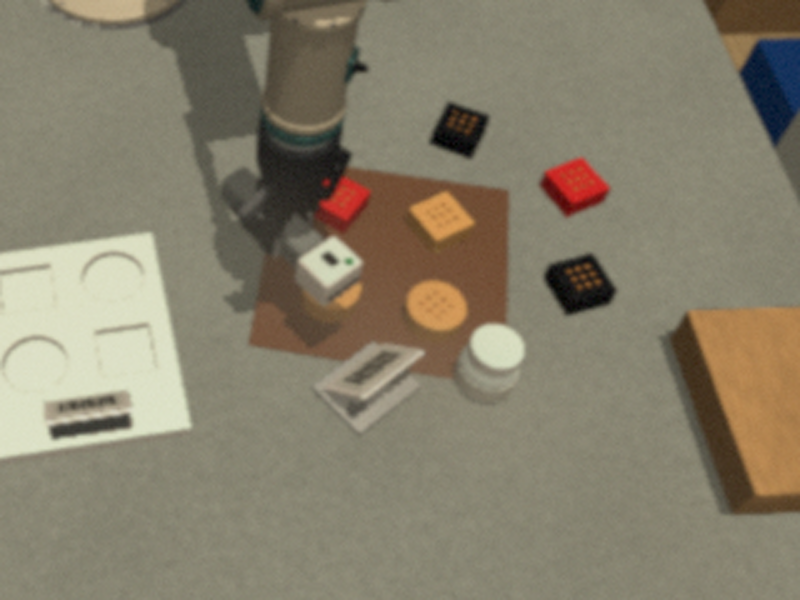

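The scene crop shows the scanner head at (330,265), pointing along the batch card's axis at (365,368). The arm is within 1 mm of plan, so I hold.

Emit:
{"op": "jog_arm", "data": {
  "targets": [
    [0.02, [0, 0, 0], 0],
    [0.02, [0, 0, 0], 0],
    [0.02, [0, 0, 0], 0],
    [0.02, [0, 0, 0], 0],
    [0.02, [0, 0, 0], 0],
    [0.02, [0, 0, 0], 0],
    [0.02, [0, 0, 0], 0],
    [0.02, [0, 0, 0], 0],
    [0.02, [0, 0, 0], 0],
    [0.02, [0, 0, 0], 0]
  ]
}}

```text
clock: 17.45
position: [0.5587, 0.1772, 0.0974]
ee_rot: [0.671, -0.671, -0.223, 0.223]
contact_force: [0.0, 0.2, -2.1]
width: 0.033
```

Emit:
{"op": "jog_arm", "data": {
  "targets": [
    [0.02, [0, 0, 0], 0],
    [0.02, [0, 0, 0], 0],
    [0.02, [0, 0, 0], 0],
    [0.02, [0, 0, 0], 0],
    [0.02, [0, 0, 0], 0],
    [0.02, [0, 0, 0], 0],
    [0.02, [0, 0, 0], 0],
    [0.02, [0, 0, 0], 0]
  ]
}}

```text
clock: 18.45
position: [0.5587, 0.1772, 0.0974]
ee_rot: [0.671, -0.671, -0.223, 0.224]
contact_force: [0.9, 0.0, -1.9]
width: 0.0327
```

Emit:
{"op": "jog_arm", "data": {
  "targets": [
    [0.02, [-0.0113, -0.0562, 0.03], -0.0864],
    [0.02, [-0.0113, -0.0562, 0.01], -0.0864],
    [0.02, [-0.0113, -0.0562, 0], -0.0864],
    [0.02, [-0.0113, -0.0562, 0], -0.0864],
    [0.02, [-0.0113, -0.0562, 0], -0.0864],
    [0.02, [-0.0113, -0.0562, 0], -0.0864],
    [0.02, [-0.0113, -0.0562, 0], -0.0864],
    [0.02, [-0.0113, -0.0562, -0.03], -0.0864],
    [0.02, [-0.0113, -0.0562, -0.03], -0.0868],
    [0.02, [0, 0, 0], 0]
  ]
}}

```text
clock: 19.7
position: [0.4562, -0.3259, 0.0762]
ee_rot: [0.706, -0.705, 0.05, -0.048]
contact_force: [0.7, 0.7, -2.0]
width: 0.033
```

Emit:
{"op": "jog_arm", "data": {
  "targets": [
    [0.02, [0, 0, -0.02], 0],
    [0.02, [0, 0, 0], 0],
    [0.02, [0, 0, 0], 0]
  ]
}}

```text
clock: 20.08
position: [0.4588, -0.3223, 0.0593]
ee_rot: [-0.705, 0.706, -0.047, 0.048]
contact_force: [-0.4, -0.0, -1.2]
width: 0.0332
```

```bash
python3 - <<'E'
from m1 import *
s,R=tool(); snap("b11"); held("b11.npz",s["position"],yawjaw(R)-np.pi/2)
im,d,c=fixc("b11.npz"); Z=pcl(d,c)[...,2]
for m in comps((Z>.0085)&(Z<.013)): print("rim",m.sum(),np.median(Z[m]).round(4),rect(m,.010,c))
E
```

```text
20.07 [ 0.4588 -0.3223  0.0593] yaw -0.1336 w 0.0332 F [-0.4 -0.  -1.2]
slope gx,gy [-0.0234  0.0075] z at mean 0.1065 [ 0.4018 -0.314   0.1065]
rear X [-0.0861 -0.0853 -0.0839] Y [-0.0151  0.0014  0.0177]
axis fit [-0.0037  0.0011] ztop-tcpz 0.0472
rim 3106 0.0103 (array([ 421.8, -323.3]), array([ 75.7, 128.1]), 81.8, 0.07)
rim 829 0.0107 (array([ 551.7, -146.2]), array([116.2,  12.6]), 4.4, 0.18)
```

View pics/b11.png

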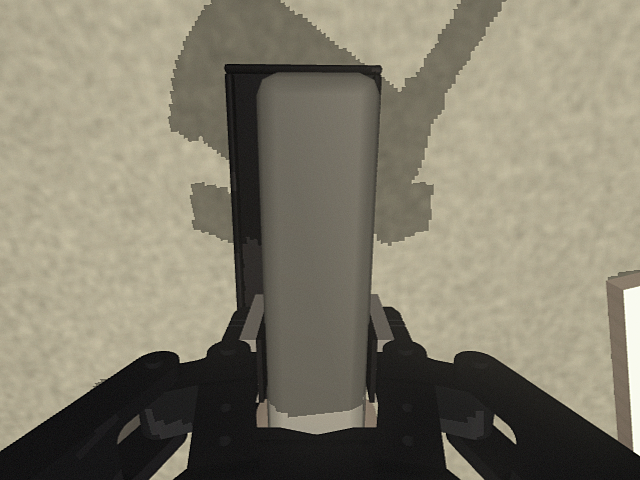

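Emit:
{"op": "jog_arm", "data": {
  "targets": [
    [0.02, [-0.002, -0.0065, -0.02], 0],
    [0.02, [0, 0, -0.02], 0],
    [0.02, [0, 0, 0], 0],
    [0.02, [0, 0, 0], 0]
  ]
}}

```text
clock: 20.62
position: [0.4569, -0.3296, 0.0195]
ee_rot: [-0.705, 0.706, -0.047, 0.048]
contact_force: [0.5, 0.3, -1.4]
width: 0.0332
```

Emit:
{"op": "jog_arm", "data": {
  "targets": [
    [0.02, [0, 0, -0.01], 0],
    [0.02, [0, 0, -0.007], 0],
    [0.02, [0, 0, -0.006], 0],
    [0.02, [0, 0, 0], 0],
    [0.02, [0, 0, 0], 0]
  ]
}}

```text
clock: 21.25
position: [0.4562, -0.3294, -0.0046]
ee_rot: [0.706, -0.705, 0.048, -0.048]
contact_force: [1.5, -1.1, -1.6]
width: 0.0331
```

Emit:
{"op": "jog_arm", "data": {
  "targets": [
    [0.02, [0, 0, -0.002], 0],
    [0.02, [0, 0, 0], 0],
    [0.036, [0, 0, 0], 0],
    [0.04, [0, 0, 0], 0],
    [0.042, [0, 0, 0], 0],
    [0.045, [0, 0, 0.01], 0],
    [0.055, [0, 0, 0.02], 0],
    [0.06, [0, 0, 0.03], 0],
    [0.06, [0, 0, 0.03], 0],
    [0.06, [0, 0, 0.03], 0]
  ]
}}

```text
clock: 22.5
position: [0.4561, -0.3293, 0.1152]
ee_rot: [-0.705, 0.706, -0.047, 0.048]
contact_force: [0.3, -0.4, -0.4]
width: 0.0599
```

```bash
python3 - <<'E'
from m1 import *
s,R=tool(); im,d,c=snap("b12")
P=pcl(d,c); Z=P[...,2]
v,u=np.mgrid[:480,:640]
for lo,hi in((.030,.06),(.0412,.05)):
    for m in comps((u>200)&(u<410)&(v<400)&(Z>lo)&(Z<hi)): print("scan",lo,np.median(Z[m]).round(4),rect(m,np.median(Z[m]),c))
for m in comps((Z>.0085)&(Z<.013)): print("rim",m.sum(),np.median(Z[m]).round(4),rect(m,.010,c))
E
```

```text
22.5 [ 0.4561 -0.3293  0.1152] yaw -0.1348 w 0.0599 F [ 0.3 -0.4 -0.4]
scan 0.03 0.0405 (array([ 454.7, -328.1]), array([ 49.5, 167.6]), 81.8, 0.74)
scan 0.0412 0.0425 (array([ 515.3, -337. ]), array([46.6, 40.8]), 82.2, 0.91)
rim 4092 0.0103 (array([ 457.2, -328.4]), array([ 75.8, 199.5]), 81.8, 0.1)
```

View pics/b12.png

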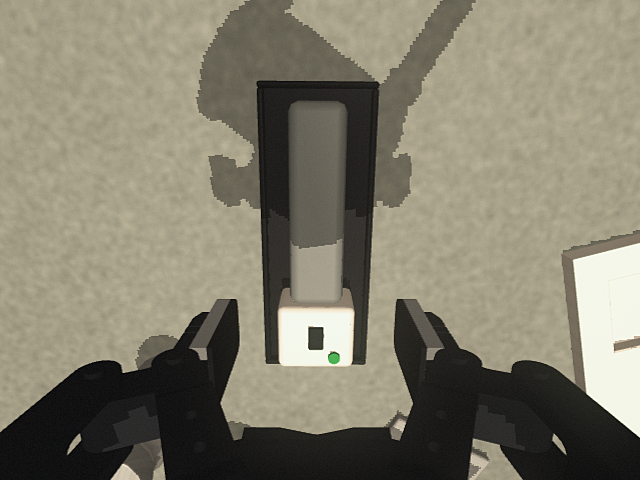

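Scanner docked: origin within about 1 mm of the dock centre, flat. Next a close look at the tray.

Emit:
{"op": "jog_arm", "data": {
  "targets": [
    [0.06, [0, 0.02, 0.05], 0.045],
    [0.06, [0.0123, 0.05, 0.031], 0.045],
    [0.06, [0.0123, 0.05, 0.031], 0.045],
    [0.06, [0.0123, 0.05, 0.031], 0.045],
    [0.06, [0.0123, 0.055, 0.02], 0.045],
    [0.06, [0.0123, 0.055, 0.02], 0.045],
    [0.06, [0, 0, 0], 0],
    [0.06, [0, 0, 0], 0],
    [0.06, [0, 0, 0], 0]
  ]
}}

```text
clock: 23.68
position: [0.517, -0.0505, 0.2958]
ee_rot: [-0.706, 0.706, 0.047, -0.048]
contact_force: [0.4, -0.8, -0.6]
width: 0.0602
```

```bash
python3 - <<'E'
from m1 import *
s,R=tool(); im,d,c=snap("b13")
P=pcl(d,c); Z=P[...,2]
for m in comps((Z>.002)&(Z<.0105)&(im.min(2)>120),600): print("cav",m.sum(),np.median(Z[m]).round(4),rect(m,.005,c))
for m in comps((Z>.010)&(Z<.018),2000): print("plate",m.sum(),np.median(Z[m]).round(4),rect(m,.014,c))
for n in ("cavity_round_a","cavity_square_a","tray"):
    print(n,[(x["position"],round(x["score"],2),atz("wrist",x["position"],.005,c)[:2].round(4)) for x in spot_point(n,"wrist")[:3]])
E
```

```text
23.68 [ 0.517  -0.0505  0.2958] yaw 0.1334 w 0.0602 F [ 0.4 -0.8 -0.6]
cav 2566 0.0056 (array([526.7,  -2.2]), array([65.5, 65.9]), 0.1, 0.77)
cav 2379 0.0055 (array([540. , -97.6]), array([54.8, 58. ]), 7.6, 0.96)
cav 2078 0.0055 (array([635.5, -84.2]), array([61.5, 66. ]), 7.6, 0.79)
cav 1942 0.0055 (array([622.6,  11.5]), array([53.7, 57. ]), 7.7, 0.97)
plate 21971 0.0145 (array([605.6, -39.7]), array([250.7, 200.2]), 7.8, 0.89)
cavity_round_a [([357.1, 204.7], 0.95, array([ 0.5246, -0.001 ])), ([275.6, 289.4], 0.89, array([ 0.6412, -0.0828]))]
cavity_square_a [([272.2, 209.2], 0.84, array([ 0.5427, -0.0969])), ([357.0, 282.4], 0.67, array([0.6191, 0.0143]))]
tray [([313.7, 243.8], 0.98, array([ 0.5775, -0.0442]))]
```

View pics/b13.png

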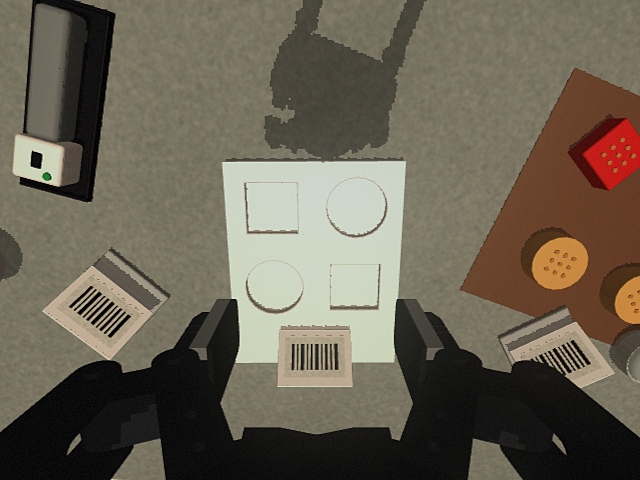

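```bash
python3 - <<'E'
from m1 import *
# tip height above reported tcp: intersect ray of tip pixel with plane tool_x=-0.011
for f,tcp,yaw,px in (("b13",(.517,-.0505,.2958),.1334,[(237,300),(397,300)]),("b12",(.4561,-.3293,.1152),-.1348,[(237,300),(397,300)]),("b2",(.4807,-.2605,.3771),-.006,[(200,310),(436,310)]),("b7",(.4576,-.3259,.1416),-.134,[(264,294),(370,294)]),("b5",(.4575,-.3257,.0269),-.134,[(310,293),(330,293)])):
    im,d,c=fixc(f+".npz"); ax=np.array([np.cos(yaw),np.sin(yaw),0])
    for p in px:
        o,r=ray("wrist",p,c); t=((np.array(tcp)-.011*ax-o)@ax)/(r@ax); q=o+t*r
        print(f,p,"tip dz",(q[2]-tcp[2]).round(4),"lat",((q-tcp)@[-ax[1],ax[0],0]).round(4))
E
```

```text
b13 (237, 300) tip dz 0.0238 lat -0.0279
b13 (397, 300) tip dz 0.024 lat 0.0304
b12 (237, 300) tip dz 0.0232 lat -0.0281
b12 (397, 300) tip dz 0.0234 lat 0.0304
b2 (200, 310) tip dz 0.0316 lat -0.0393
b2 (436, 310) tip dz 0.0318 lat 0.0423
b7 (264, 294) tip dz 0.0179 lat -0.0189
b7 (370, 294) tip dz 0.0181 lat 0.0213
b5 (310, 293) tip dz 0.0169 lat -0.0015
b5 (330, 293) tip dz 0.0169 lat 0.0061
```

Tray origin fits to (0.581, -0.043), yaw 0.136, with cavities at ±48 mm; the floor centres and the plate outline agree within 1 mm. Now the first round biscuit.

Emit:
{"op": "jog_arm", "data": {
  "targets": [
    [0.085, [0.0067, 0.048, -0.01], 0],
    [0.085, [0.0067, 0.048, -0.02], 0],
    [0.085, [0.0067, 0.048, -0.02], 0],
    [0.085, [0.0067, 0.048, -0.03], 0],
    [0.085, [0.0067, 0.048, -0.03], 0],
    [0.085, [0.0067, 0.046, -0.035], 0],
    [0.085, [0, 0, 0], 0],
    [0.085, [0, 0, 0], 0]
  ]
}}

```text
clock: 24.88
position: [0.5581, 0.2359, 0.1514]
ee_rot: [-0.705, 0.706, 0.048, -0.048]
contact_force: [0.6, -0.2, 0.8]
width: 0.0852
```

```bash
python3 - <<'E'
from m1 import *
im,d,c=snap("b14"); biscuits(im,d,c)
E
```

```text
24.88 [0.5581 0.2359 0.1514] yaw 0.1351 w 0.0852 F [ 0.6 -0.2  0.8]
[530. 123.] z 0.0286 rect ctr [466.3 370.1] size [53.6 53.8] ang 26.0 fill 0.97
[314. 225.] z 0.0285 rect ctr [556.5 234.7] size [62.1 62.1] ang 7.7 fill 0.79
[450. 280.] z 0.0286 rect ctr [585.  342.5] size [59.8 62.9] ang 11.5 fill 0.76
```

View pics/b14.png

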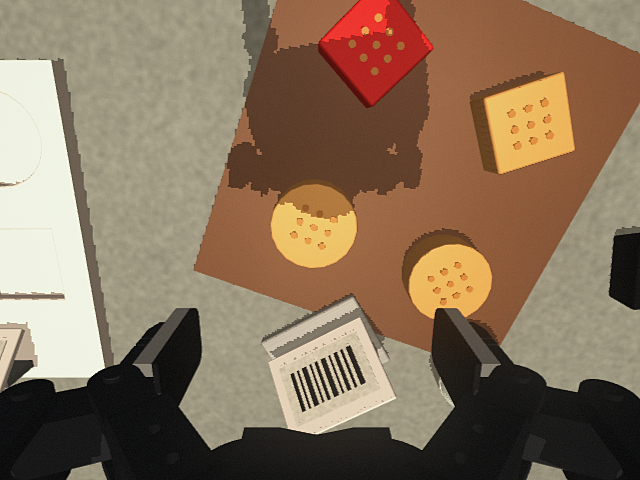

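The biscuit at (314,225) is between the jaws' approach line and the yellow-tan rounds are clear of the red square. Descending.

Emit:
{"op": "jog_arm", "data": {
  "targets": [
    [0.085, [-0.0016, -0.0022, -0.05], 0],
    [0.085, [0, 0, -0.05], 0],
    [0.085, [0, 0, -0.035], 0],
    [0.085, [0, 0, -0.019], 0],
    [0.085, [0, 0, -0.01], 0],
    [0.085, [0, 0, 0], 0]
  ]
}}

```text
clock: 25.68
position: [0.5568, 0.2337, -0.012]
ee_rot: [0.706, -0.705, -0.048, 0.047]
contact_force: [0.2, -0.1, 0.3]
width: 0.0851
```

Emit:
{"op": "jog_arm", "data": {
  "targets": [
    [0.07, [0, 0, 0], 0],
    [0.06, [0, 0, 0], 0],
    [0.055, [0, 0, 0], 0],
    [0.055, [0, 0, 0], 0],
    [0.055, [0, 0, 0], 0]
  ],
  "force": 30
}}

```text
clock: 26.3
position: [0.5573, 0.2346, -0.011]
ee_rot: [0.706, -0.705, -0.049, 0.047]
contact_force: [-1.2, -1.5, 6.8]
width: 0.0629
```

Emit:
{"op": "jog_arm", "data": {
  "targets": [
    [0.055, [0, 0, 0.02], 0],
    [0.055, [0, 0, 0.04], 0],
    [0.055, [0, 0, 0.04], 0],
    [0.055, [-0.005, -0.04, 0], 0],
    [0.055, [-0.005, -0.05, 0], 0],
    [0.055, [-0.005, -0.05, 0], 0],
    [0.055, [-0.005, -0.05, 0], 0],
    [0.055, [-0.01, -0.045, 0], 0],
    [0.055, [0, 0, 0], 0],
    [0.055, [0, 0, 0], 0]
  ],
  "force": 40
}}

```text
clock: 27.55
position: [0.5263, -0.0002, 0.0876]
ee_rot: [0.706, -0.705, -0.048, 0.047]
contact_force: [-0.1, 0.0, -0.5]
width: 0.0627
```

```bash
python3 - <<'E'
from m1 import *
s,R=tool(); im,d,c=snap("b15"); biscuits(im,d,c,.09,.16)
E
```

```text
27.55 [ 5.263e-01 -2.000e-04  8.760e-02] yaw 0.1344 w 0.0627 F [-0.1  0.  -0.5]
[316. 342.] z 0.127 rect ctr [525.5   0.8] size [62.  61.8] ang 11.9 fill 0.79
```

View pics/b15.png

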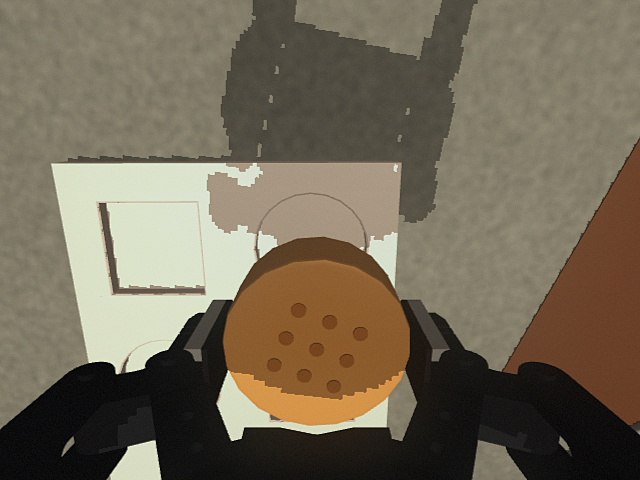

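Emit:
{"op": "jog_arm", "data": {
  "targets": [
    [0.055, [0.0014, -0.0029, -0.03], 0],
    [0.055, [0, 0, -0.03], 0],
    [0.055, [0, 0, -0.012], 0],
    [0.055, [0, 0, 0], 0],
    [0.055, [0, 0, 0], 0]
  ]
}}

```text
clock: 28.22
position: [0.5286, -0.0031, 0.0163]
ee_rot: [-0.705, 0.706, 0.049, -0.047]
contact_force: [0.3, 0.0, -0.2]
width: 0.0626
```

```bash
python3 - <<'E'
from m1 import *
s,R=tool(); im,d,c=snap("b16"); biscuits(im,d,c,.04,.07)
P=pcl(d,c); Z=P[...,2]
E
```

```text
28.23 [ 0.5286 -0.0031  0.0163] yaw 0.1359 w 0.0626 F [ 0.3  0.  -0.2]
[317. 342.] z 0.0557 rect ctr [527.7  -2.2] size [62.1 61.8] ang 12.0 fill 0.79
```

View pics/b16.png

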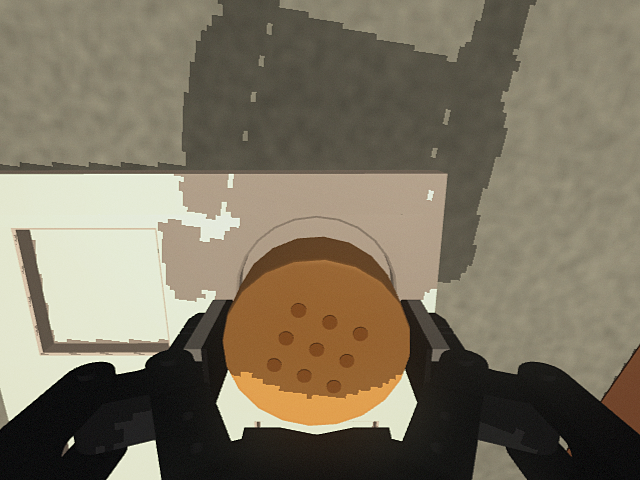

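Emit:
{"op": "jog_arm", "data": {
  "targets": [
    [0.055, [-0.0008, 0, -0.008], 0],
    [0.055, [0, 0, -0.008], 0],
    [0.055, [0, 0, -0.005], 0],
    [0.055, [0, 0, 0], 0],
    [0.055, [0, 0, 0], 0]
  ]
}}

```text
clock: 28.9
position: [0.5264, -0.0034, -0.0048]
ee_rot: [0.706, -0.705, -0.047, 0.048]
contact_force: [-2.5, -0.7, 8.6]
width: 0.0629
```

Emit:
{"op": "jog_arm", "data": {
  "targets": [
    [0.066, [0, 0, 0], 0],
    [0.07, [0, 0, 0], 0],
    [0.075, [0, 0, 0], 0],
    [0.075, [0, 0, 0.02], 0],
    [0.075, [0, 0, 0.03], 0],
    [0.08, [0, 0, 0.04], 0],
    [0.085, [0, 0, 0.04], 0],
    [0.085, [0, 0, 0], 0]
  ]
}}

```text
clock: 29.9
position: [0.5294, -0.0037, 0.1276]
ee_rot: [-0.705, 0.706, 0.05, -0.045]
contact_force: [0.4, 0.2, 0.1]
width: 0.0853
```

```bash
python3 - <<'E'
from m1 import *
s,R=tool(); im,d,c=snap("b17"); biscuits(im,d,c,.02,.05)
E
```

```text
29.9 [ 0.5294 -0.0037  0.1276] yaw 0.1352 w 0.0853 F [0.4 0.2 0.1]
[318. 233.] z 0.0335 rect ctr [525.9  -2.3] size [61.7 61.8] ang 48.1 fill 0.78
```

View pics/b17.png

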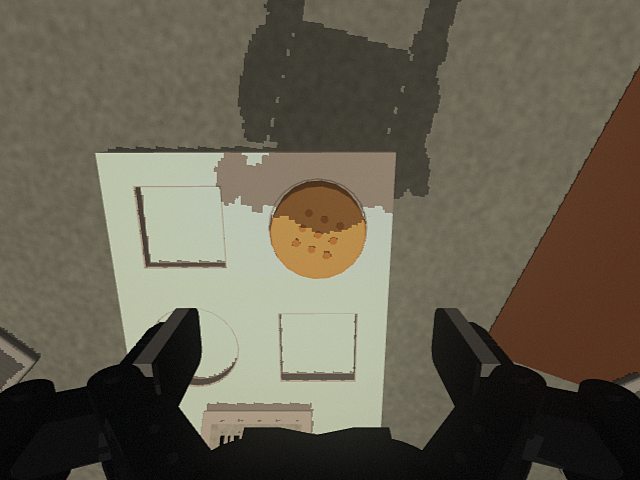

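First round packed, with its top at 33.5 mm as expected. Now the second round.

Emit:
{"op": "jog_arm", "data": {
  "targets": [
    [0.085, [0.008, 0.0494, 0.015], 0],
    [0.085, [0.008, 0.0494, 0.015], 0],
    [0.085, [0.008, 0.0494, 0], 0],
    [0.085, [0.008, 0.0494, 0], 0],
    [0.085, [0.008, 0.0494, 0], 0],
    [0.085, [0.008, 0.0494, 0], 0],
    [0.085, [0.008, 0.0494, 0], 0],
    [0.085, [0, 0, 0], 0],
    [0.085, [0, 0, 0], 0]
  ]
}}

```text
clock: 31.08
position: [0.5817, 0.3416, 0.1524]
ee_rot: [-0.705, 0.706, 0.047, -0.049]
contact_force: [-0.3, -0.1, -0.1]
width: 0.0851
```

```bash
python3 - <<'E'
from m1 import *
s,R=tool(); im,d,c=snap("b18"); biscuits(im,d,c)
E
```

```text
31.07 [0.5817 0.3416 0.1524] yaw 0.1358 w 0.0851 F [-0.3 -0.1 -0.1]
[383.  63.] z 0.0285 rect ctr [466.2 370.8] size [53.2 53.3] ang 25.9 fill 0.98
[317. 234.] z 0.0285 rect ctr [586.1 343.4] size [62.3 62.6] ang 7.7 fill 0.78
```

View pics/b18.png

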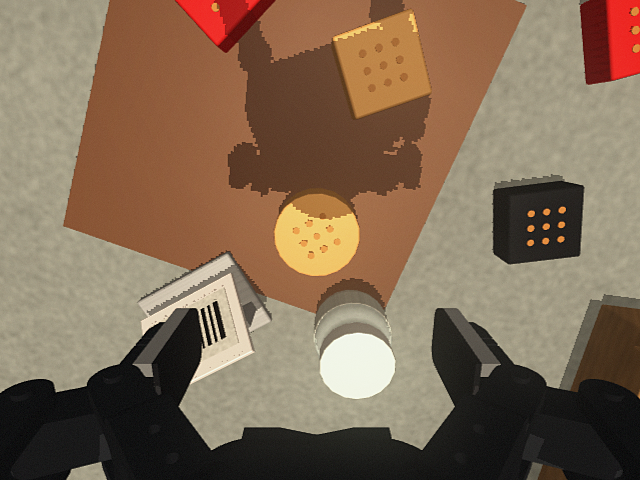

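```bash
python3 - <<'E'
from m1 import *
im,d,c=fixc("b18.npz"); P=pcl(d,c)
m=max(comps((P[...,2]>.06)&(P[...,2]<.08)&(np.mgrid[:480,:640][1]>300)),key=lambda x:x.sum()); print(np.median(P[m][:,2]),rect(m,.07,c))
E
```

```text
0.07040753798146032 (array([661.4, 382.1]), array([57.5, 51.8]), 7.9, 0.79)
```

Emit:
{"op": "jog_arm", "data": {
  "targets": [
    [0.085, [0.0044, 0.0006, -0.05], 0],
    [0.085, [0, 0, -0.05], 0],
    [0.085, [0, 0, -0.035], 0],
    [0.085, [0, 0, -0.019], 0],
    [0.085, [0, 0, -0.01], 0],
    [0.085, [0, 0, 0], 0]
  ]
}}

```text
clock: 31.88
position: [0.5876, 0.3427, -0.0092]
ee_rot: [0.706, -0.705, -0.048, 0.047]
contact_force: [-0.1, 0.7, -0.0]
width: 0.0852
```

Emit:
{"op": "jog_arm", "data": {
  "targets": [
    [0.07, [0, 0, 0], 0],
    [0.06, [0, 0, 0], 0],
    [0.055, [0, 0, 0], 0],
    [0.055, [0, 0, 0], 0],
    [0.055, [0, 0, 0], 0]
  ],
  "force": 40
}}

```text
clock: 32.5
position: [0.5884, 0.3436, -0.0077]
ee_rot: [0.706, -0.705, -0.049, 0.047]
contact_force: [-0.4, 0.4, 5.3]
width: 0.0628
```

Emit:
{"op": "jog_arm", "data": {
  "targets": [
    [0.055, [0, 0, 0.05], 0],
    [0.055, [0, 0, 0.05], 0],
    [0.055, [0.0058, -0.053, 0], 0],
    [0.055, [0.0058, -0.053, 0], 0],
    [0.055, [0.0058, -0.053, 0], 0],
    [0.055, [0.0058, -0.053, 0], 0],
    [0.055, [0.0058, -0.053, 0], 0],
    [0.055, [0.0058, -0.053, 0], 0],
    [0.055, [0.0058, -0.053, 0], 0],
    [0.055, [0.0058, -0.053, 0], 0]
  ]
}}

```text
clock: 33.75
position: [0.6336, -0.0826, 0.0906]
ee_rot: [0.706, -0.705, -0.048, 0.048]
contact_force: [1.3, 0.2, -0.9]
width: 0.0628
```

Emit:
{"op": "jog_arm", "data": {
  "targets": [
    [0.055, [0, 0, 0], 0],
    [0.055, [0, 0, 0], 0]
  ]
}}

```text
clock: 34.0
position: [0.6331, -0.0806, 0.0903]
ee_rot: [0.706, -0.705, -0.047, 0.048]
contact_force: [-0.6, 0.4, -1.0]
width: 0.0626
```

```bash
python3 - <<'E'
from m1 import *
s,R=tool(); im,d,c=snap("b19"); biscuits(im,d,c,.09,.16);biscuits(im,d,c,.02,.05)
E
```

```text
34.0 [ 0.6331 -0.0806  0.0903] yaw 0.1344 w 0.0626 F [-0.6  0.4 -1. ]
[316. 334.] z 0.1264 rect ctr [631.3 -80. ] size [61.8 61.4] ang 10.3 fill 0.79
[498.  74.] z 0.0336 rect ctr [526.   -2.5] size [62.1 61.8] ang 47.7 fill 0.78
```

View pics/b19.png

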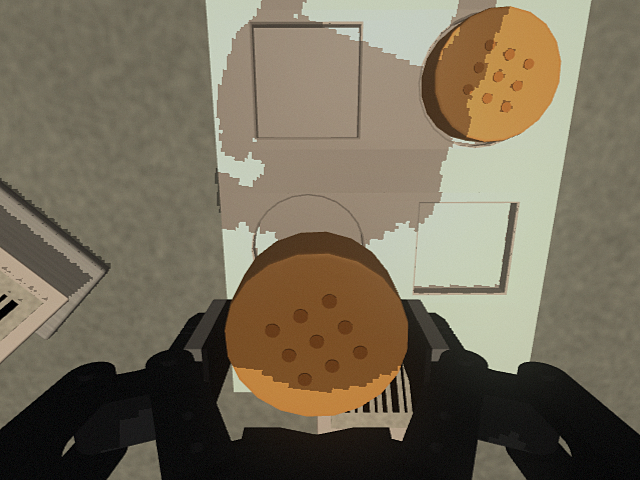

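Emit:
{"op": "jog_arm", "data": {
  "targets": [
    [0.055, [0.0038, -0.0041, -0.03], 0],
    [0.055, [0, 0, -0.03], 0],
    [0.055, [0, 0, -0.012], 0],
    [0.055, [0, 0, 0], 0],
    [0.055, [0, 0, 0], 0]
  ]
}}

```text
clock: 34.67
position: [0.6384, -0.0848, 0.0197]
ee_rot: [-0.705, 0.706, 0.049, -0.047]
contact_force: [-0.0, -0.8, -0.7]
width: 0.0627
```

```bash
python3 - <<'E'
from m1 import *
s,R=tool(); im,d,c=snap("b20"); biscuits(im,d,c,.04,.07)
E
```

```text
34.67 [ 0.6384 -0.0848  0.0197] yaw 0.136 w 0.0627 F [-0.  -0.8 -0.7]
[317. 334.] z 0.0558 rect ctr [636.4 -84. ] size [62.  61.7] ang 10.4 fill 0.79
```

View pics/b20.png

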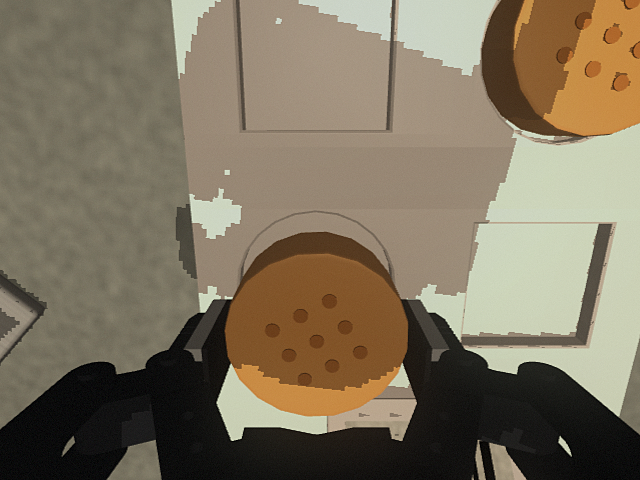

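Emit:
{"op": "jog_arm", "data": {
  "targets": [
    [0.055, [-0.0013, 0, -0.008], 0],
    [0.055, [0, 0, -0.008], 0],
    [0.055, [0, 0, -0.006], 0],
    [0.055, [0, 0, 0], 0],
    [0.055, [0, 0, 0], 0]
  ]
}}

```text
clock: 35.35
position: [0.6358, -0.0851, -0.0027]
ee_rot: [0.706, -0.705, -0.048, 0.048]
contact_force: [-2.3, 0.3, 6.4]
width: 0.0628
```

Seated at the expected height. Releasing.

Emit:
{"op": "jog_arm", "data": {
  "targets": [
    [0.066, [0, 0, 0], 0],
    [0.07, [0, 0, 0], 0],
    [0.075, [0, 0, 0], 0],
    [0.075, [0, 0, 0.02], 0],
    [0.075, [0, 0, 0.03], 0],
    [0.08, [0, 0, 0.04], 0],
    [0.085, [-0.02, 0, 0.05], 0],
    [0.085, [-0.02, 0.03, 0.05], 0],
    [0.085, [0, 0, 0], 0],
    [0.085, [0, 0, 0], 0]
  ]
}}

```text
clock: 36.6
position: [0.5959, -0.0552, 0.186]
ee_rot: [-0.705, 0.706, 0.048, -0.048]
contact_force: [0.5, 0.3, -0.6]
width: 0.0848
```

```bash
python3 - <<'E'
from m1 import *
s,R=tool(); im,d,c=snap("b21"); biscuits(im,d,c,.02,.05)
E
```

```text
36.6 [ 0.5959 -0.0552  0.186 ] yaw 0.1356 w 0.0848 F [ 0.5  0.3 -0.6]
[397. 138.] z 0.0336 rect ctr [525.6  -2.3] size [60.8 61.5] ang 29.9 fill 0.78
[274. 259.] z 0.0335 rect ctr [633.7 -84.4] size [61.7 61.8] ang 7.7 fill 0.79
```

View pics/b21.png

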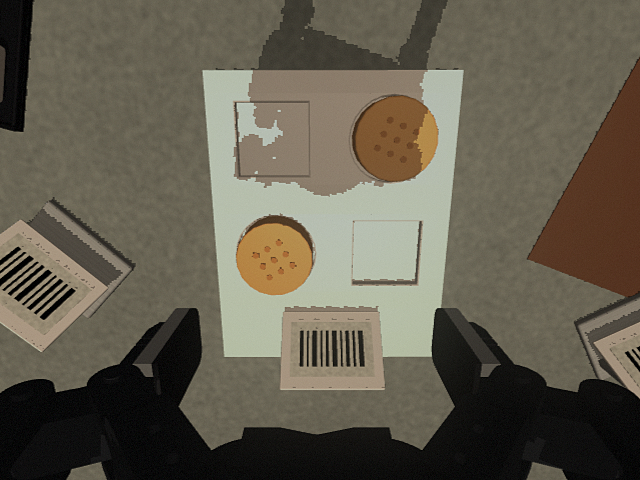

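Emit:
{"op": "jog_arm", "data": {
  "targets": [
    [0.085, [-0.0161, 0.0531, 0], 0.0395],
    [0.085, [-0.0161, 0.0531, 0], 0.0395],
    [0.085, [-0.0161, 0.0531, 0], 0.0395],
    [0.085, [-0.0161, 0.0531, 0], 0.0395],
    [0.085, [-0.0161, 0.0531, 0], 0.0395],
    [0.085, [-0.0161, 0.0531, -0.01], 0.0395],
    [0.085, [-0.0161, 0.0531, -0.01], 0.0395],
    [0.085, [-0.0161, 0.0531, -0.01], 0.0395],
    [0.085, [0, 0, 0], 0],
    [0.085, [0, 0, 0], 0]
  ]
}}

```text
clock: 37.9
position: [0.4672, 0.3689, 0.1546]
ee_rot: [-0.688, 0.69, 0.157, -0.159]
contact_force: [-0.0, -0.5, 0.4]
width: 0.0851
```

```bash
python3 - <<'E'
from m1 import *
s,R=tool(); im,d,c=snap("b22"); biscuits(im,d,c)
E
```

```text
37.9 [0.4672 0.3689 0.1546] yaw 0.4514 w 0.0851 F [-0.  -0.5  0.4]
[318. 225.] z 0.0285 rect ctr [465.2 370.4] size [53.7 53.6] ang 25.8 fill 0.98
```

View pics/b22.png

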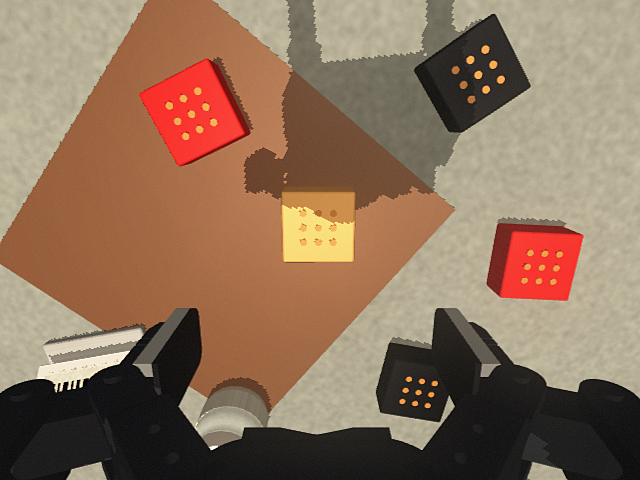

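The tan square at (318,225) is aligned with the jaws. The red squares at (195,112) and (537,262) and the black ones at (472,73) and (415,380) are well clear.

Emit:
{"op": "jog_arm", "data": {
  "targets": [
    [0.085, [-0.0012, 0.0004, -0.05], 0],
    [0.085, [0, 0, -0.05], 0],
    [0.085, [0, 0, -0.035], 0],
    [0.085, [0, 0, -0.02], 0],
    [0.08, [0, 0, -0.01], 0],
    [0.075, [0, 0, 0], 0]
  ]
}}

```text
clock: 38.7
position: [0.4666, 0.3691, -0.0087]
ee_rot: [-0.689, 0.689, 0.157, -0.158]
contact_force: [0.6, -0.4, -0.1]
width: 0.075
```

Emit:
{"op": "jog_arm", "data": {
  "targets": [
    [0.06, [0, 0, 0], 0],
    [0.05, [0, 0, 0], 0],
    [0.045, [0, 0, 0], 0],
    [0.045, [0, 0, 0], 0],
    [0.045, [0, 0, 0], 0],
    [0.045, [0, 0, 0], 0]
  ]
}}

```text
clock: 39.45
position: [0.4671, 0.3706, -0.0072]
ee_rot: [0.689, -0.689, -0.159, 0.157]
contact_force: [-0.1, -1.1, 6.4]
width: 0.053
```

Emit:
{"op": "jog_arm", "data": {
  "targets": [
    [0.045, [0, 0, 0.05], 0],
    [0.045, [0, 0, 0.05], 0],
    [0.045, [0.008, -0.05, 0], -0.0395],
    [0.045, [0.009, -0.06, 0], -0.0395],
    [0.045, [0.009, -0.06, 0], -0.0395],
    [0.045, [0.009, -0.06, 0], -0.0395],
    [0.045, [0.009, -0.06, 0], -0.0395],
    [0.045, [0.009, -0.06, 0], -0.0395],
    [0.045, [0.01, -0.06, 0], -0.0395],
    [0.045, [0.01, -0.058, 0], -0.0395]
  ]
}}

```text
clock: 40.7
position: [0.539, -0.0997, 0.0915]
ee_rot: [0.706, -0.705, -0.047, 0.047]
contact_force: [0.5, 0.3, -0.5]
width: 0.0529
```

Emit:
{"op": "jog_arm", "data": {
  "targets": [
    [0.045, [0, 0, 0], 0],
    [0.045, [0, 0, 0], 0]
  ]
}}

```text
clock: 40.95
position: [0.5384, -0.0975, 0.0911]
ee_rot: [0.706, -0.705, -0.047, 0.048]
contact_force: [-0.4, 0.1, -0.7]
width: 0.053
```

```bash
python3 - <<'E'
from m1 import *
s,R=tool(); im,d,c=snap("b23"); biscuits(im,d,c,.09,.16);biscuits(im,d,c,.02,.05)
E
```

```text
40.95 [ 0.5384 -0.0975  0.0911] yaw 0.1344 w 0.053 F [-0.4  0.1 -0.7]
[317. 335.] z 0.1268 rect ctr [536.7 -96.8] size [53. 53.] ang 7.6 fill 0.98
[482. 256.] z 0.0336 rect ctr [525.8  -2.8] size [62.3 62.5] ang 65.0 fill 0.78
[315. 417.] z 0.0335 rect ctr [648.1 -82.5] size [21.  61.7] ang 7.5 fill 0.79
```

View pics/b23.png

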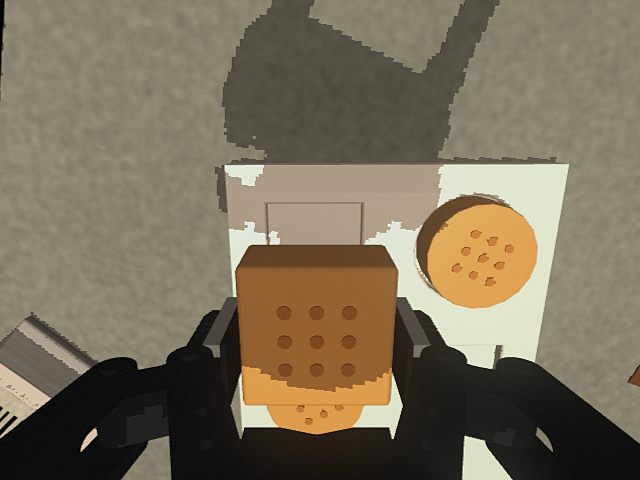

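Emit:
{"op": "jog_arm", "data": {
  "targets": [
    [0.045, [0.0032, -0.0004, -0.03], 0],
    [0.045, [0, 0, -0.03], 0],
    [0.045, [0, 0, -0.012], 0],
    [0.045, [0, 0, 0], 0],
    [0.045, [0, 0, 0], 0]
  ]
}}

```text
clock: 41.62
position: [0.5432, -0.0981, 0.0205]
ee_rot: [-0.705, 0.706, 0.049, -0.047]
contact_force: [0.5, 0.6, 0.0]
width: 0.0526
```

```bash
python3 - <<'E'
from m1 import *
s,R=tool(); im,d,c=snap("b24"); biscuits(im,d,c,.04,.07)
E
```

```text
41.62 [ 0.5432 -0.0981  0.0205] yaw 0.136 w 0.0526 F [0.5 0.6 0. ]
[316. 334.] z 0.0561 rect ctr [540.4 -97.4] size [55.1 53.1] ang 7.8 fill 0.94
```

View pics/b24.png

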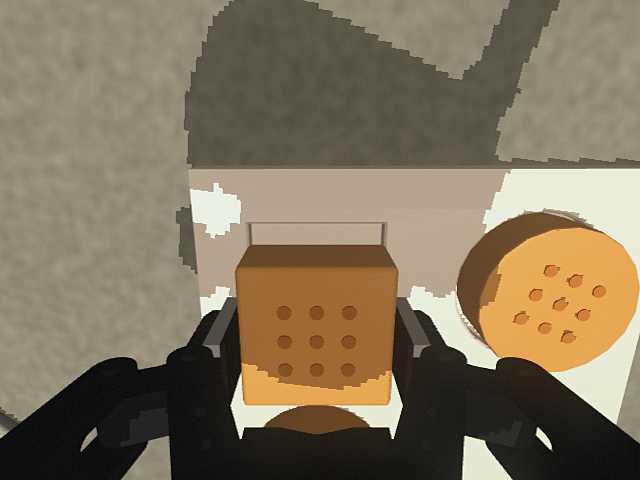

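Emit:
{"op": "jog_arm", "data": {
  "targets": [
    [0.045, [-0.001, 0, -0.006], 0],
    [0.045, [0, 0, 0], 0],
    [0.045, [0, 0, 0], 0]
  ]
}}

```text
clock: 42.05
position: [0.5413, -0.0984, 0.0135]
ee_rot: [0.706, -0.705, -0.048, 0.048]
contact_force: [-0.2, -0.6, -1.3]
width: 0.053
```

```bash
python3 - <<'E'
from m1 import *
s,R=tool(); im,d,c=snap("b25"); biscuits(im,d,c,.045,.056)
E
```

```text
42.05 [ 0.5413 -0.0984  0.0135] yaw 0.135 w 0.053 F [-0.2 -0.6 -1.3]
[316. 334.] z 0.0492 rect ctr [539.  -97.7] size [53.3 53.1] ang 7.7 fill 0.97
```

View pics/b25.png

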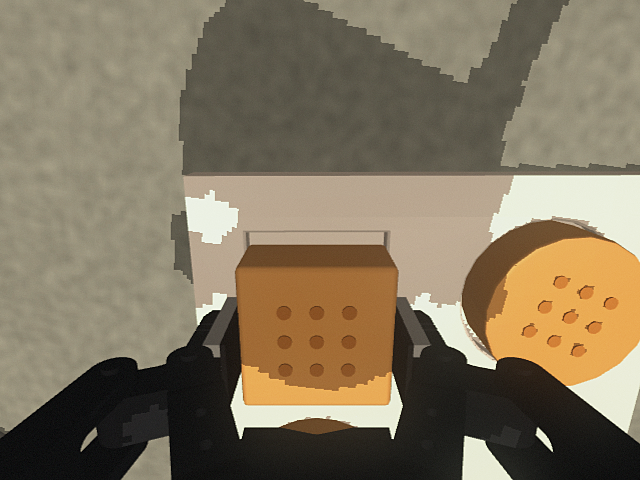

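Emit:
{"op": "jog_arm", "data": {
  "targets": [
    [0.045, [0.0007, 0.0004, -0.006], 0],
    [0.045, [0, 0, -0.006], 0],
    [0.045, [0, 0, -0.004], 0],
    [0.045, [0, 0, 0], 0],
    [0.045, [0, 0, 0], 0]
  ]
}}

```text
clock: 42.72
position: [0.5416, -0.0978, -0.0022]
ee_rot: [0.706, -0.705, -0.048, 0.048]
contact_force: [-1.4, 1.1, 6.1]
width: 0.053
```

Underside height works out at about 5.5 mm, so it is inside the cavity. Releasing.

Emit:
{"op": "jog_arm", "data": {
  "targets": [
    [0.057, [0, 0, 0], 0],
    [0.062, [0, 0, 0], 0],
    [0.07, [0, 0, 0], 0],
    [0.07, [0, 0, 0.02], 0],
    [0.075, [0, 0, 0.03], 0],
    [0.08, [0, 0.01, 0.05], 0],
    [0.085, [0, 0.02, 0.05], 0],
    [0.085, [0, 0.02, 0.05], 0],
    [0.085, [0, 0, 0], 0],
    [0.085, [0, 0, 0], 0]
  ]
}}

```text
clock: 43.98
position: [0.5414, -0.0479, 0.1969]
ee_rot: [0.705, -0.705, -0.048, 0.048]
contact_force: [-0.8, -0.4, 0.1]
width: 0.0851
```

```bash
python3 - <<'E'
from m1 import *
s,R=tool(); im,d,c=snap("b26"); biscuits(im,d,c,.02,.05)
im,d=get_image("top");cv2.imwrite("pics/b26t.png",im[:,:,::-1])
E
```

```text
43.98 [ 0.5414 -0.0479  0.1969] yaw 0.1355 w 0.0851 F [-0.8 -0.4  0.1]
[372. 205.] z 0.0336 rect ctr [526.   -2.3] size [61.5 62.5] ang 54.5 fill 0.78
[256. 207.] z 0.0335 rect ctr [540.2 -96.6] size [51.7 53.2] ang 7.7 fill 0.98
[261. 311.] z 0.0335 rect ctr [633.7 -83.9] size [61.5 62.3] ang 7.7 fill 0.78
```

View pics/b26.png

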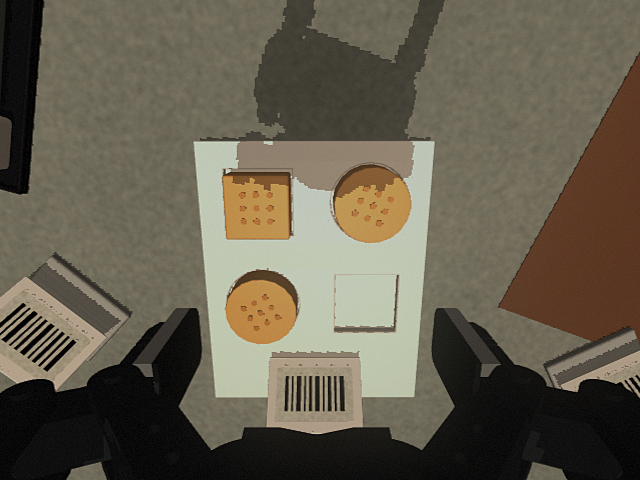

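View pics/b26t.png

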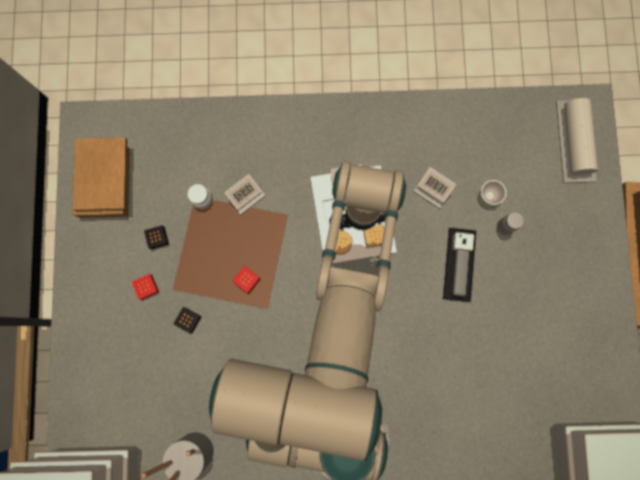

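All three are packed: tops at 33.5 mm, centres within about 1.5 mm. The top view shows only red and black look-alikes left, so I'm going back for the scanner.

Emit:
{"op": "jog_arm", "data": {
  "targets": [
    [0.06, [-0.0142, -0.0469, 0], -0.0455],
    [0.06, [-0.0142, -0.0469, 0], -0.0455],
    [0.06, [-0.0142, -0.0469, 0], -0.0455],
    [0.06, [-0.0142, -0.0469, 0], -0.0455],
    [0.06, [-0.0142, -0.0469, -0.03], -0.0455],
    [0.06, [-0.0142, -0.0469, -0.03], -0.0455],
    [0.06, [0, 0, -0.04], 0],
    [0.06, [0, 0, 0], 0],
    [0.06, [0, 0, 0], 0]
  ]
}}

```text
clock: 45.2
position: [0.457, -0.3294, 0.0976]
ee_rot: [0.706, -0.705, 0.049, -0.049]
contact_force: [0.9, -1.2, 0.6]
width: 0.0601
```

```bash
python3 - <<'E'
from m1 import *
s,R=tool(); im,d,c=snap("b27")
P=pcl(d,c); Z=P[...,2]; v,u=np.mgrid[:480,:640]
for m in comps((u>200)&(u<410)&(v<370)&(Z>.03)&(Z<.06)): print("scan",np.median(Z[m]).round(4),rect(m,np.median(Z[m]),c))
E
```

```text
45.2 [ 0.457  -0.3294  0.0976] yaw -0.1377 w 0.0601 F [ 0.9 -1.2  0.6]
scan 0.0404 (array([ 450.3, -327.4]), array([ 49.5, 159.1]), 81.7, 0.73)
```

Emit:
{"op": "jog_arm", "data": {
  "targets": [
    [0.06, [0, 0, -0.04], 0],
    [0.06, [0, 0, -0.03], 0],
    [0.06, [0, 0, -0.02], 0],
    [0.055, [0, 0, -0.008], 0],
    [0.05, [0, 0, -0.005], 0],
    [0.05, [0, 0, 0], 0]
  ]
}}

```text
clock: 46.0
position: [0.4574, -0.3296, -0.0048]
ee_rot: [-0.705, 0.706, -0.048, 0.049]
contact_force: [0.5, -0.9, 0.2]
width: 0.0497
```

Emit:
{"op": "jog_arm", "data": {
  "targets": [
    [0.04, [0, 0, 0], 0],
    [0.03, [0, 0, 0], 0],
    [0.02, [0, 0, 0], 0],
    [0.02, [0, 0, 0], 0],
    [0.02, [0, 0, 0], 0]
  ],
  "force": 80
}}

```text
clock: 46.62
position: [0.4574, -0.3298, -0.0045]
ee_rot: [-0.705, 0.706, -0.048, 0.049]
contact_force: [0.1, 1.2, 5.9]
width: 0.0328
```

Emit:
{"op": "jog_arm", "data": {
  "targets": [
    [0.02, [0, 0, 0.01], 0],
    [0.02, [0, 0, 0.02], 0],
    [0.02, [0, 0, 0.04], 0],
    [0.02, [0, 0, 0.05], 0],
    [0.02, [0, 0, 0.03], 0],
    [0.02, [0, 0, 0], 0],
    [0.02, [0, 0, 0], 0]
  ]
}}

```text
clock: 47.5
position: [0.4559, -0.3285, 0.1432]
ee_rot: [0.706, -0.705, 0.049, -0.048]
contact_force: [-0.3, -0.3, -2.1]
width: 0.0328
```

```bash
python3 - <<'E'
from m1 import *
s,R=tool(); snap("b28"); held("b28.npz",s["position"],yawjaw(R)-np.pi/2)
E
```

```text
47.5 [ 0.4559 -0.3285  0.1432] yaw -0.1379 w 0.0328 F [-0.3 -0.3 -2.1]
slope gx,gy [-0.0476  0.0118] z at mean 0.1889 [ 0.3993 -0.3201  0.1889]
rear X [-0.0869 -0.0862 -0.0847] Y [-0.0153  0.0011  0.0176]
axis fit [-0.0059  0.0008] ztop-tcpz 0.0457
```

View pics/b28.png

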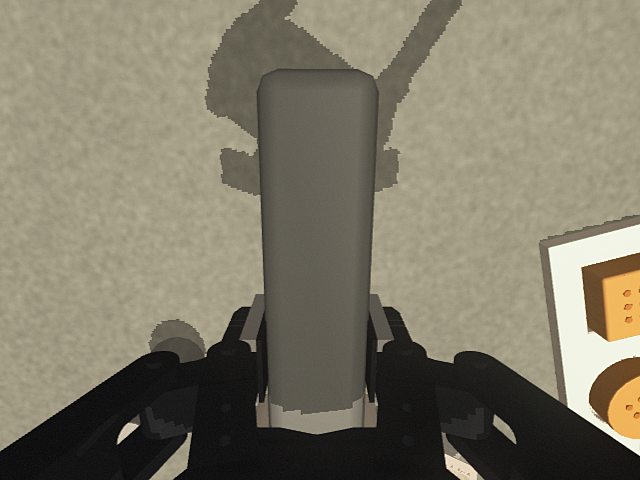

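```bash
python3 - <<'E'
from m1 import *
for f,b in (("b21",(275,300,390,392)),("b13",(270,315,358,392))):
    im,d,c=fixc(f+".npz"); labelfit(im,d,c,b,.02,.075)
E
```

```text
n [-0.699 -0.096  0.709] elev 45.1 yaw 0.137 ctr [ 0.7021 -0.0267  0.0456] size 0.0834 0.0639 zrange 0.022 0.069 N 6865 rect (0.08560332655906677, 0.06526856869459152) 0.14356186985969543
n [-0.695 -0.091  0.713] elev 45.5 yaw 0.131 ctr [ 0.7023 -0.0263  0.0458] size 0.0838 0.0642 zrange 0.022 0.069 N 3478 rect (0.06479791551828384, 0.08576303720474243) 89.87382507324219
```

Emit:
{"op": "jog_arm", "data": {
  "targets": [
    [0.02, [0.0157, 0.0403, 0], 0.0401],
    [0.02, [0.0157, 0.0403, 0], 0.0401],
    [0.02, [0.0157, 0.0403, 0], 0.0401],
    [0.02, [0.0157, 0.0403, 0], 0.0401],
    [0.02, [0.0157, 0.0403, 0], 0.0401],
    [0.02, [0.0157, 0.0403, -0.02], 0.0401],
    [0.02, [0.0154, 0.0403, -0.021], 0.0404],
    [0.02, [0, 0, 0], 0],
    [0.02, [0, 0, 0], 0],
    [0.02, [0, 0, 0], 0]
  ]
}}

```text
clock: 48.8
position: [0.5663, -0.0483, 0.1035]
ee_rot: [-0.705, 0.705, 0.05, -0.05]
contact_force: [-0.4, 0.0, -1.8]
width: 0.0326
```

```bash
python3 - <<'E'
from m1 import *
s,R=tool(); snap("b29"); held("b29.npz",s["position"],yawjaw(R)-np.pi/2)
im,d=get_image("scene");cv2.imwrite("pics/b29s.png",cv2.resize(im[140:380,120:440,::-1],(800,600),interpolation=2))
E
```

```text
48.8 [ 0.5663 -0.0483  0.1035] yaw 0.1419 w 0.0326 F [-0.4  0.  -1.8]
slope gx,gy [-0.0429  0.    ] z at mean 0.149 [ 0.5097 -0.0557  0.149 ]
rear X [-0.0868 -0.086  -0.0845] Y [-0.0151  0.0013  0.0178]
axis fit [-0.0031  0.0012] ztop-tcpz 0.0456
```

View pics/b29s.png

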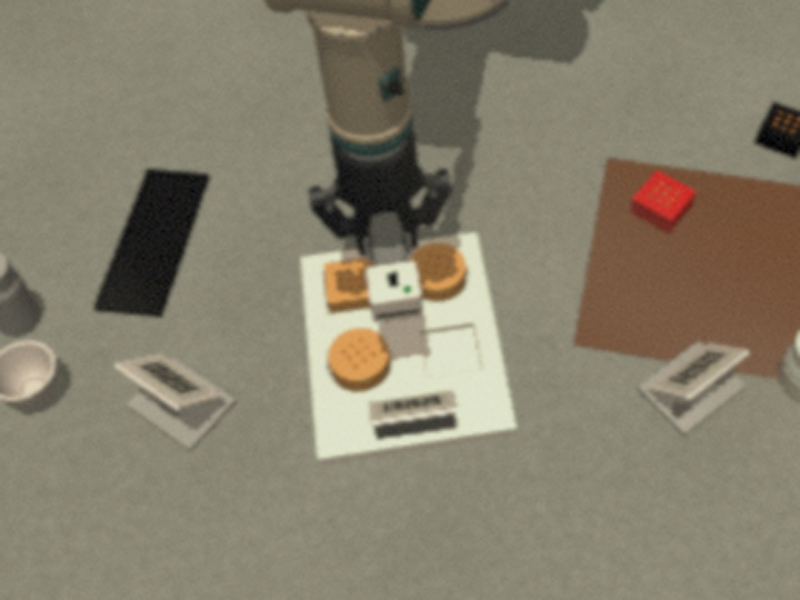

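The crop shows the scanner head at (393,290) pointing at the tray label at (412,405), with all biscuits seated. A small trim, then hold.

Emit:
{"op": "jog_arm", "data": {
  "targets": [
    [0.02, [-0.0008, 0.0018, -0.0015], 0],
    [0.02, [0, 0, 0], 0],
    [0.02, [0, 0, 0], 0],
    [0.02, [0, 0, 0], 0],
    [0.02, [0, 0, 0], 0],
    [0.02, [0, 0, 0], 0],
    [0.02, [0, 0, 0], 0],
    [0.02, [0, 0, 0], 0],
    [0.02, [0, 0, 0], 0],
    [0.02, [0, 0, 0], 0]
  ]
}}

```text
clock: 50.15
position: [0.5656, -0.0454, 0.102]
ee_rot: [0.705, -0.705, -0.051, 0.051]
contact_force: [0.2, -0.3, -1.7]
width: 0.0326
```

Emit:
{"op": "jog_arm", "data": {
  "targets": [
    [0.02, [0, 0, 0], 0],
    [0.02, [0, 0, 0], 0],
    [0.02, [0, 0, 0], 0],
    [0.02, [0, 0, 0], 0],
    [0.02, [0, 0, 0], 0],
    [0.02, [0, 0, 0], 0],
    [0.02, [0, 0, 0], 0],
    [0.02, [0, 0, 0], 0],
    [0.02, [0, 0, 0], 0],
    [0.02, [0, 0, 0], 0]
  ]
}}

```text
clock: 51.4
position: [0.5656, -0.0454, 0.102]
ee_rot: [0.705, -0.705, -0.051, 0.051]
contact_force: [-0.4, -0.7, -1.4]
width: 0.0331
```

```bash
python3 - <<'E'
from m1 import *
s,R=tool(); snap("b30"); 
im,d=get_image("scene")
for n,z in (("scanner_window",.112),("tray_label",.0455)):
    print(n,[(x["position"],round(x["score"],2),atz("scene",x["position"],z)) for x in spot_point(n,"scene")[:2]])
E
```

```text
51.4 [ 0.5656 -0.0454  0.102 ] yaw 0.1432 w 0.0331 F [-0.4 -0.7 -1.4]
scanner_window [([278.6, 264.4], 0.94, array([ 0.64063186, -0.03753668,  0.112     ]))]
tray_label [([283.0, 303.7], 0.88, array([ 0.71275598, -0.03031646,  0.0455    ]))]
```

Emit:
{"op": "jog_arm", "data": {
  "targets": [
    [0.02, [-0.0157, -0.0403, 0.02], -0.0401],
    [0.02, [-0.0157, -0.0403, 0.02], -0.0401],
    [0.02, [-0.0157, -0.0403, 0], -0.0401],
    [0.02, [-0.0157, -0.0403, 0], -0.0401],
    [0.02, [-0.0157, -0.0403, 0], -0.0401],
    [0.02, [-0.0157, -0.0403, -0.02], -0.0401],
    [0.02, [-0.0154, -0.0421, -0.03], -0.0404],
    [0.02, [0, 0, -0.03], 0],
    [0.02, [0, 0, 0], 0],
    [0.02, [0, 0, 0], 0]
  ]
}}

```text
clock: 52.85
position: [0.4567, -0.3294, 0.0629]
ee_rot: [-0.705, 0.706, -0.048, 0.049]
contact_force: [-0.4, -0.9, -1.2]
width: 0.033
```

```bash
python3 - <<'E'
from m1 import *
s,R=tool(); im,d,c=snap("b31"); held("b31.npz",s["position"],yawjaw(R)-np.pi/2)
E
```

```text
52.85 [ 0.4567 -0.3294  0.0629] yaw -0.1373 w 0.033 F [-0.4 -0.9 -1.2]
slope gx,gy [-0.0315  0.009 ] z at mean 0.1082 [ 0.4    -0.321   0.1082]
rear X [-0.0871 -0.0863 -0.0849] Y [-0.0152  0.0012  0.0177]
axis fit [-0.0047  0.001 ] ztop-tcpz 0.0454
```

View pics/b31.png

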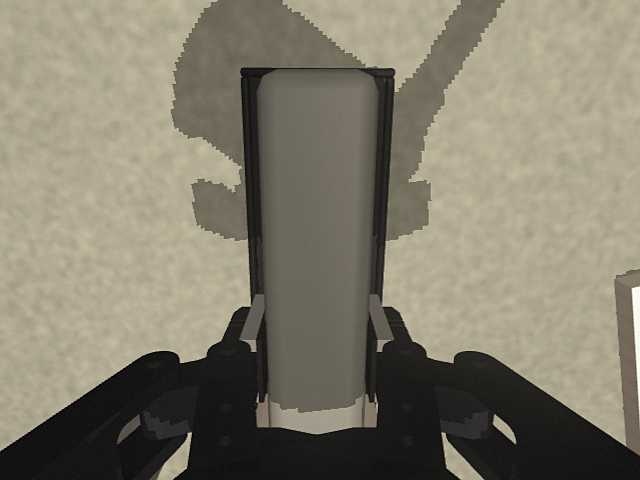

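Emit:
{"op": "jog_arm", "data": {
  "targets": [
    [0.02, [0.001, 0, -0.03], 0],
    [0.02, [0, 0, -0.02], 0],
    [0.02, [0, 0, -0.01], 0],
    [0.02, [0, 0, -0.006], 0],
    [0.02, [0, 0, 0], 0],
    [0.02, [0, 0, 0], 0]
  ]
}}

```text
clock: 53.65
position: [0.4575, -0.3297, -0.0033]
ee_rot: [-0.705, 0.706, -0.048, 0.049]
contact_force: [0.4, 0.1, -1.7]
width: 0.0326
```

Emit:
{"op": "jog_arm", "data": {
  "targets": [
    [0.02, [0, 0, -0.001], 0],
    [0.02, [0, 0, 0], 0],
    [0.036, [0, 0, 0], 0],
    [0.04, [0, 0, 0], 0],
    [0.042, [0, 0, 0], 0],
    [0.045, [0, 0, 0.01], 0],
    [0.055, [0, 0, 0.02], 0],
    [0.06, [0, 0, 0.03], 0],
    [0.06, [0, 0, 0.05], 0],
    [0.06, [0, 0.03, 0.05], 0]
  ]
}}

```text
clock: 54.9
position: [0.4574, -0.3007, 0.157]
ee_rot: [-0.705, 0.706, -0.049, 0.05]
contact_force: [0.5, -0.2, -0.6]
width: 0.0598
```

Emit:
{"op": "jog_arm", "data": {
  "targets": [
    [0.06, [0.02, 0.05, 0.03], 0],
    [0.06, [0.01, 0.05, 0.03], 0],
    [0.06, [0, 0, 0.03], 0],
    [0.06, [0, 0, 0], 0],
    [0.06, [0, 0, 0], 0]
  ]
}}

```text
clock: 55.52
position: [0.4865, -0.1993, 0.2445]
ee_rot: [0.706, -0.705, 0.049, -0.049]
contact_force: [-0.3, -0.5, 0.4]
width: 0.0596
```

```bash
python3 - <<'E'
from m1 import *
s,R=tool(); im,d,c=snap("b32")
P=pcl(d,c); Z=P[...,2]; v,u=np.mgrid[:480,:640]
biscuits(im,d,c,.02,.05)
for m in comps((P[...,1]<-.25)&(P[...,0]<.56)&(Z>.03)&(Z<.06)): print("scan",np.median(Z[m]).round(4),rect(m,np.median(Z[m]),c))
for m in comps((P[...,1]<-.25)&(P[...,0]<.57)&(Z>.0085)&(Z<.013)): print("rim",m.sum(),rect(m,.010,c))
E
```

```text
55.52 [ 0.4865 -0.1993  0.2445] yaw -0.1381 w 0.0596 F [-0.3 -0.5  0.4]
[525. 218.] z 0.0337 rect ctr [525.7  -3.3] size [62.3 62.7] ang 43.4 fill 0.78
[427. 245.] z 0.0336 rect ctr [539.  -98.1] size [55.7 54.7] ang 7.8 fill 0.91
[457. 323.] z 0.0336 rect ctr [626.9 -71.6] size [61.9 30.5] ang 33.7 fill 0.65
scan 0.0404 (array([ 454.9, -326.1]), array([ 52., 167.]), 81.8, 0.73)
scan 0.0457 (array([ 543.6, -446.1]), array([41.3, 28.6]), 43.0, 0.64)
rim 319 (array([ 391.4, -354.4]), array([ 4.4, 67.3]), 81.8, 0.7)
rim 226 (array([ 549.3, -327.9]), array([49.6, 16.9]), 82.0, 0.24)
```

View pics/b32.png

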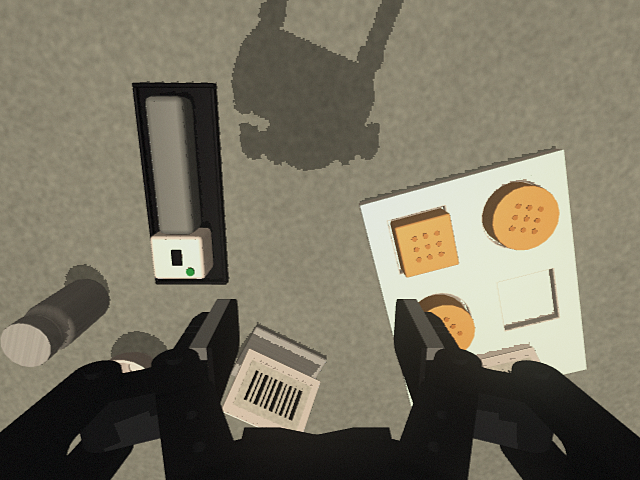

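```bash
python3 -c "
from rig import *
print(sign_off())"
```

```text
the job is handed in; nothing more can be done
None
```

I finished the order and handed it in at about 55 s of the 210 s allowed. `sign_off` reports no verdict, so success is judged only from my own measurements.

- **Scans:** I held the scanner on the order ticket, then the batch card, then (after packing) the tray label. Each hold lasted over 2 s. The arm was within about 1 mm of the worked-out pose each time, about 90 mm from the label and 2–3° nose-down.
- **Packing:** Three biscuits were on the counter, two round and one square. All three lie flat in cavities of their own shape, tops at 33.5 mm as they should be and centres about 1.5 mm or less from the cavity centres. I left the red and black look-alikes and the bystanders alone.
- **Scanner:** It lies flat and released in the dock, about 2 mm from the dock's centre and aligned within 1°. The gripper is clear of everything.

Checks that failed or disagreed:
- **Reported TCP height:** it was about 36 mm lower than where the fingertips really were by the depth images. The first scanner grasp therefore closed on nothing above the handle, and I set all later heights from the measured fingertips.
- **Network points:** some were 5–12 mm off my geometry, and one of the network's tray-label hits was plainly wrong. I relied on the depth fits instead.
- **Last picture:** a finger partly hid the far round biscuit. Its top was still at 33.6 mm, and it was fully visible and centred in the check before the last scan.

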